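# Pack and seal a sample transport carrier

### The job

Pack the sample carrier: stand every tube block on the bench upright in a bay of its own in the white carrier, then set the grey lid squarely on the carrier so that it sits flat on it inside the low fence. Then press all four snap tabs round the lid's edge until each one is fully down, and after that turn the lid's black knob clockwise until its slip clutch clicks once, stopping at the first click and never reaching the second. Let go and leave the other things on the bench alone.

Things in the scene. Friction and masses are not known exactly. Their poses are not given: they have to be found in the camera images.
- carrier: fixed white carrier, 160 (its x) x 174 mm (y), top face 22 mm above the bench; origin at the centre of its underside, z up. Four open bays, 54 (x) x 42 mm (y), centred at x = +-30, y = +-33 mm, floor at 4 mm: a block stands 32 mm out of the top face. A low fence on the top face, 10 mm high, leaning outwards, encloses 130 (x) x 144 mm (y) at its foot: the lid stands inside it on the top face
- lid: loose grey lid, a hollow cap open below, 126 (its x) x 140 (y) x 47 mm tall without tabs and knob, 5 mm walls, 42 mm deep inside, about 0.4 kg; origin at the centre of its lower edge plane, z up. It starts on the bench; lift it by the central knob. Home: its lower edge on the carrier's top face (origin 22 mm above the carrier's), its x along the carrier's x, either way round
- tab_xp (a joint): one of the four snap tabs, on the +x edge of the lid: travel in m, 0 = standing up, 0.006 = fully down and engaged. It resists with about 6 N and stays where it is pressed; half-way down is not engaged
- tab_xm (a joint): one of the four snap tabs, on the -x edge of the lid: travel in m, 0 = standing up, 0.006 = fully down and engaged. It resists with about 6 N and stays where it is pressed; half-way down is not engaged
- tab_yp (a joint): one of the four snap tabs, on the +y edge of the lid: travel in m, 0 = standing up, 0.006 = fully down and engaged. It resists with about 6 N and stays where it is pressed; half-way down is not engaged
- tab_ym (a joint): one of the four snap tabs, on the -y edge of the lid: travel in m, 0 = standing up, 0.006 = fully down and engaged. It resists with about 6 N and stays where it is pressed; half-way down is not engaged
- tab_xp_top (a point): centre of the top face of the grey snap tab on the lid's +x edge (pad 14 x 26 mm, long side along the edge); stands 9 mm above the lid's top when up, 3 mm when down; press it straight down. At x = +56 mm in the lid's frame, over the wall
- tab_xm_top (a point): same, tab on the -x edge (x = -56 mm)
- tab_yp_top (a point): same, tab on the +y edge (y = +63 mm)
- tab_ym_top (a point): same, tab on the -y edge (y = -63 mm)
- knob_grip (a point): grip point of the black knob: on the lid's centre axis, 81 mm above its lower edge. The knob is an upright bar 46 (this point's x) x 16 mm (y), its top 11 mm above this point; below it a black disc 40 mm across and the aluminium collar 64 mm across, top 28 mm below this point. A white pointer on the disc's edge marks its +x end
- collar (a joint): how far the aluminium collar (the screw under the knob) is screwed in, rad, clockwise from above is positive; starts between 0.7 and 1.7, tight against its stop at 2.4. It turns with the knob against about 0.05 N m until it is tight
- clutch (a joint): slip of the knob past the collar, rad, clockwise positive, 0 at the start (white pointer at the collar's long black line). Once the collar is tight the knob slips on, against up to about 0.25 N m as a sprung pawl climbs a lobe; the torque drops at the first click, slip 0.25 (first short line); second click at 0.70 (second line). Stays about where let go; turning back only unscrews the collar
- block1: tube block: white plastic block, 46 (its x) x 34 (its y) x 50 mm tall, about 0.11 kg, with six flat grey tube caps on its top face; stands upright on the bench; origin at the centre of its underside, z up. Two to four such blocks are present in a run, all alike; turning by half a turn makes no difference
- block2: tube block: white plastic block, 46 (its x) x 34 (its y) x 50 mm tall, about 0.11 kg, with six flat grey tube caps on its top face; stands upright on the bench; origin at the centre of its underside, z up. Two to four such blocks are present in a run, all alike; turning by half a turn makes no difference
- block3: tube block: white plastic block, 46 (its x) x 34 (its y) x 50 mm tall, about 0.11 kg, with six flat grey tube caps on its top face; stands upright on the bench; origin at the centre of its underside, z up. Two to four such blocks are present in a run, all alike; turning by half a turn makes no difference
- block4: tube block: white plastic block, 46 (its x) x 34 (its y) x 50 mm tall, about 0.11 kg, with six flat grey tube caps on its top face; stands upright on the bench; origin at the centre of its underside, z up. Two to four such blocks are present in a run, all alike; turning by half a turn makes no difference
- jar: bystander: small amber jar, 42 mm across, 62 mm tall; leave it
- timer: bystander: grey timer box 50 x 36 x 22 mm; leave it
- dish: bystander: flat round glass dish 84 mm across, 15 mm tall; leave it
- cardbox: bystander: cardboard box 85 x 55 x 45 mm; leave it
Things that resemble listed ones, but are neither listed nor needed, are in the scene too. What is shaped like the block4 but yellow is not meant.

How it is judged:
By the outcome, as a careful person would: the job done as asked, in the order asked, and still so for the second after the job is handed in, with the robot touching nothing.
Of block1, block2, block3, block4 only 2 to 4 are there at a start; the rules pass over those that are not, and their reading is None.
At some moment in a run one of block1, block2, block3, block4, lid may be knocked a few centimetres aside while the robot is not near it.
It also fails if it takes over 210 s, if anything falls off the work surface, if the arm or the gripper's body presses on something with over 40 N, if the wrist force passes 120 N, or if a joint passes its speed limit or range.

### The arm

A 6-joint arm with a two-finger parallel gripper is mounted at the origin on the work surface. World frame = base frame: x ahead of the robot, y to its left, z up, the work surface at z = 0. Lengths are in m, angles in rad, forces in N, time in s.
With the tool pointing down it reaches from about 0.375 to 0.9 m from the base axis. Payload 3.1 kg.
Tool frame: the origin (TCP) lies at the very end of the fingers, on their centre line; the grasp point (between the pads) lies 19 mm behind it (tcp_to_grasp is the distance from the TCP to the grasp point, in m); z points along the fingers, y is the direction in which the jaws open and shut (so a half turn about z gives the same grasp; the last joint's range is limited). The gripper opens to 85 mm and grips with 20 to 120 N. Pads are 22 mm wide; open, the fingers measure 114 mm over their backs; the gripper's body (76 mm by 85 mm) begins 54 mm behind the grasp point. The pads swing forward as they close: fully open they stand 13 mm farther back than shut.
Start: joints at [-1.371, 0.527, 1.433, -0, 1.181, -0.178], TCP at [0.231, -0.581, 0.231] pointing down, gripper open.
Joint ranges: [-3.08, 3.08], [-0.75, 2.2], [0.22, 2.44], [-1.43, 4.57], [0, 2.65], [-2.85, 2.85]. Speed limits (rad/s): [2.79, 2.79, 3.14, 3.14, 3.14, 3.14].

### API

Orientations are given as a unit quaternion [x, y, z, w].
In Python, from station import sense, snapshot, camera_info, sign_off, tcp_to_grasp gives the robot as it stands.
- The arm moves only by the shell command python3 -m inch 'ROWS' [FORCE]. ROWS is JSON, a list of rows, each a list of 3 entries, a list of its own where there are three numbers: the closure, from -1 (fully open) to 1 (shut), so that 0 is half open, then the shift along the tool's x, y, z normalised to -1 to 1, where 1 is 10 cm, then the turn, a rotation vector about the tool's x, y, z normalised to -1 to 1, where 1 is 360 degrees. In form: [[jaw, [dx, dy, dz], [ax, ay, az]], ...]. A call has 1 to 20 rows; each row is the pose to reach, as a shift and turn from the pose commanded when the call began, along the tool's axes at that moment, turning the shorter way round; what a row does not reach only later rows make up. A row lasts 1/10 s, in which the tool goes at most 50 mm and 8.59 degrees, less where a joint would pass 70% of its speed; a pose out of reach is approached as far as the arm can. A call with a number of a shift or a turn outside -1 to 1 is refused whole. A call with a gripper value outside its range is refused whole. The fingers move at their own pace and stop on an object; FORCE is the grip in N (left out, the last holds). Time passes only in rows, so rows that repeat a pose let the fingers close. It gives the time, the measured TCP pose, the force and the opening at its end, in the units of the state.
- sense(): the state, without advancing time (a new reading comes with each control period).
- snapshot(name): name is "scene" or "side" or "wrist"; returns (picture, depth): 400x640x3 uint8, blue, green, red; 400x640 float32, m along the optical axis (not along the pixel's ray), 0 where there is no reading.
- camera_info(name): a dict with "K" (3x3 intrinsics, pixels), "origin" and "orientation" of the camera in the world. Camera axes: x right, y down, z forward; pixel columns grow to the right and rows downward; lengths in m; the calibration is good to about 2 mm. A picture is of the moment at which its call begins: read the wrist's pose just before it. camera_info takes no time and is no camera call; for the wrist camera it gives the pose at the moment of the call.
- sign_off(): hands the job in, once; it reports no verdict.
The state is a dict: "t": time; "q": joint angles; "qd": joint speeds; "tau": joint torques, N m; "tcp_pos": TCP position; "tool_rot": TCP orientation; "force": force on the tool from outside, world axes, zero at the start; "ft_torque": the same for the moment, N m; "finger_gap": opening from 0.0 (shut) to 1.0 (fully open).
Only numpy, scipy, OpenCV 4.12 (cv2) and the standard library are available. Lean on these libraries where they do the work, as an engineer would, in place of code of your own. Each camera call takes 0.05 s, during which the arm holds its last target.

## Working session

There is one attempt and no reset: what is moved stays moved. The work goes in short steps, Python scripts to look and compute and a shell command to move; the robot and the scene stay as the last step left them, time stands still between calls to the robot, and variables do not carry over. Pictures are saved under pics/ and viewed, and the job is handed in when it is done.

```bash
ls; mkdir -p pics; python3 - <<'E'
from station import *
import cv2
print(sense()); print(tcp_to_grasp)
for n in ("scene","side","wrist"):
    print(n,camera_info(n))
    p,d=snapshot(n); cv2.imwrite(f"pics/{n}0.png",p)
    import numpy as np; np.save(f"pics/{n}0.npy",d)
E
```

```text
pics
{'t': 0.0, 'q': array([-1.37153308e+00,  5.28494544e-01,  1.43391096e+00,  1.37341643e-05,
        1.18137121e+00, -1.78546232e-01]), 'qd': array([-5.22778233e-04, -9.43976214e-04, -3.65578336e-04, -8.76320332e-04,
        1.02609450e-03, -5.16421014e-05]), 'tau': array([ 7.71147261e-04, -4.42341328e+01, -1.78023344e+01, -2.12710752e-04,
        8.49362084e-03,  5.07472731e-07]), 'tcp_pos': array([ 0.23041399, -0.58020999,  0.23031342]), 'tool_rot': array([ 9.82210401e-01,  1.87780552e-01, -4.96188880e-06, -1.09203965e-03]), 'force': array([0.3156728 , 0.92202308, 0.0628749 ]), 'ft_torque': array([ 0.00459708, -0.00047157, -0.01090303]), 'finger_gap': 1.0001557628787936}
0.0187
scene {'K': array([[450.98270094,   0.        , 320.3382832 ],
       [  0.        , 450.98270094, 205.10776868],
       [  0.        ,   0.        ,   1.        ]]), 'origin': array([1.16511051, 0.65466082, 0.873853  ]), 'orientation': array([ 0.34738986,  0.84777504, -0.37300677, -0.14650502])}
side {'K': array([[441.01069544,   0.        , 316.04483685],
       [  0.        , 441.01069544, 211.32965151],
       [  0.        ,   0.        ,   1.        ]]), 'origin': array([0.20481702, 0.8648997 , 0.816948  ]), 'orientation': array([-0.18354946,  0.88475095, -0.42028336,  0.08298949])}
wrist {'K': array([[316.59757106,   0.        , 320.541951  ],
       [  0.        , 316.59757106, 200.6952047 ],
       [  0.        ,   0.        ,   1.        ]]), 'origin': array([ 0.3030262 , -0.55277463,  0.37289543]), 'orientation': array([ 0.81767815, -0.55474799, -0.08755633,  0.12645553])}
```

View pics/scene0.png

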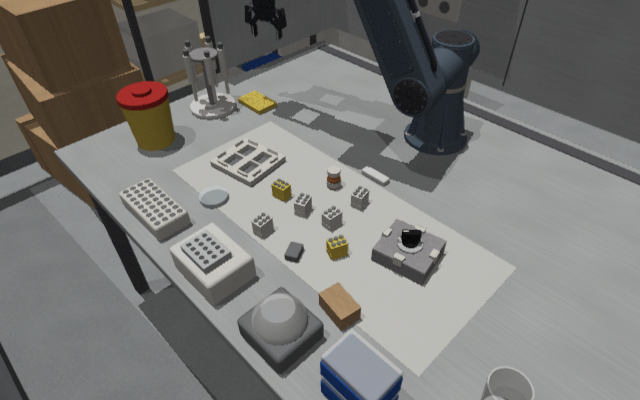

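View pics/side0.png

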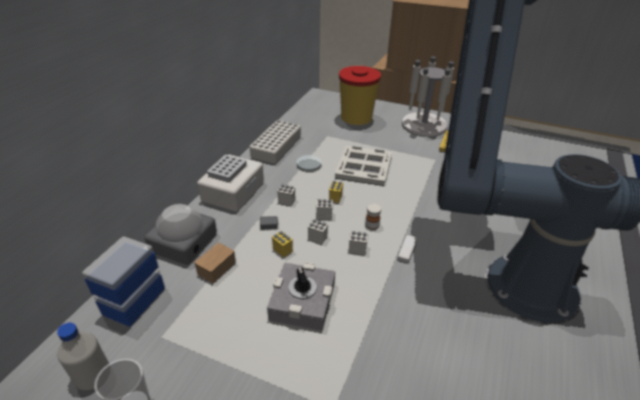

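View pics/wrist0.png

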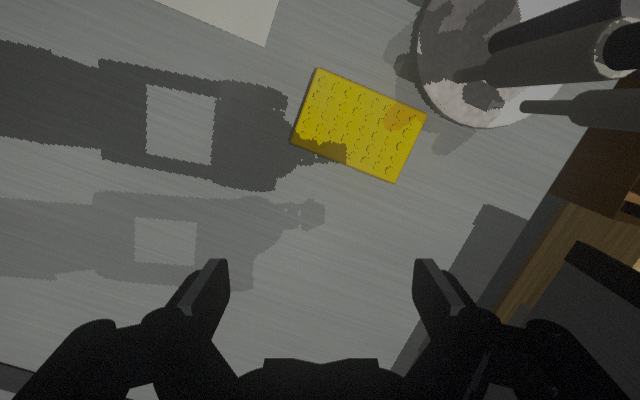

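Candidates in the scene view: white blocks at (262,224), (303,204), (332,217) and (360,197). The yellow look-alikes at (282,189) and (337,246) are not wanted, and neither are the white eraser-like bar at (375,175) or the larger racks at (155,207) and (207,248). The lid is at (409,248), with its black knob at (411,238), and the carrier is at (248,160). Next I'll measure them.

```bash
cat > h.py <<'E'
import numpy as np, cv2
from scipy.spatial.transform import Rotation as R
from station import *
def cam(n):
    c=camera_info(n); return c["K"],np.array(c["origin"]),R.from_quat(c["orientation"]).as_matrix()
def cloud(n,d=None,c=None):
    K,o,M=c or cam(n)
    if d is None: d=snapshot(n)[1]
    v,u=np.mgrid[0:d.shape[0],0:d.shape[1]]
    P=np.stack([(u-K[0,2])/K[0,0]*d,(v-K[1,2])/K[1,1]*d,d],-1)@M.T+o
    P[d<=0]=np.nan
    return P
def proj(n,X,c=None):
    K,o,M=c or cam(n); p=(np.atleast_2d(X)-o)@M; return (p/p[:,2:])@K.T
def grab(n,name):
    c=cam(n); p,d=snapshot(n); cv2.imwrite(f"pics/{name}.png",p); np.save(f"pics/{name}.npy",d); return p,cloud(n,d,c)
def ortho(P,img,x0,x1,y0,y1,res=0.001,zmin=-.02,zmax=.2):
    # top view, x up, y left ; returns img & height
    H=int((x1-x0)/res);W=int((y1-y0)/res)
    out=np.zeros((H,W,3),np.uint8);hz=np.full((H,W),np.nan)
    m=np.isfinite(P[...,2])&(P[...,2]>zmin)&(P[...,2]<zmax)
    X=P[m];C=img[m]
    o=np.argsort(X[:,2]);X=X[o];C=C[o]
    r=((x1-X[:,0])/res).astype(int);c=((y1-X[:,1])/res).astype(int)
    k=(r>=0)&(r<H)&(c>=0)&(c<W)
    out[r[k],c[k]]=C[k];hz[r[k],c[k]]=X[k,2]
    return out,hz
def st():
    s=sense(); Rm=R.from_quat(s["tool_rot"]).as_matrix()
    print("t%.2f tcp"%s["t"],s["tcp_pos"].round(4),"x",Rm[:,0].round(3),"z",Rm[:,2].round(3),"F",s["force"].round(1),"T",s["ft_torque"].round(2),"gap %.3f"%s["finger_gap"],"q",s["q"].round(3))
    return s,Rm
E
python3 - <<'E'
from h import *
for n in ("scene","side"):
    p=cv2.imread(f"pics/{n}0.png");d=np.load(f"pics/{n}0.npy");P=cloud(n,d)
    m=(np.abs(P[...,2])<.01)&(P[...,0]>.3)&(P[...,0]<.9)&(np.abs(P[...,1])<.4)
    print(n,"table z med",np.nanmedian(P[...,2][m]),np.nanstd(P[...,2][m]))
    z=P[...,2]; 
    mm=np.zeros(z.shape,np.uint8); mm[(z>.012)&(z<.14)&(P[...,0]>.25)&(P[...,0]<.85)&(P[...,1]<.5)&(P[...,1]>-.55)]=255
    nn,l,s,c=cv2.connectedComponentsWithStats(mm)
    for i in range(1,nn):
        if s[i,4]<60: continue
        k=l==i; zz=z[k]; t=np.percentile(zz,95); top=k&(z>t-.006)
        rect=cv2.minAreaRect(P[top][:,:2].astype(np.float32)*1000)
        print(c[i].round(),s[i,4],"ztop %.3f"%t,"rect",np.round(rect[0],1),np.round(rect[1],1),round(rect[2],1))
E
```

```text
scene table z med 0.00019634881720975716 0.0021316280348390166
[266. 106.] 89 ztop 0.022 rect [ 292. -539.] [22.8 81.7] 86.9
[248. 160.] 1519 ztop 0.030 rect [ 541.  -322.5] [157.4 171.9] 8.1
[334. 177.] 267 ztop 0.063 rect [425.3 -61.6] [39.  35.9] 59.1
[375. 175.] 209 ztop 0.020 rect [311.4   2.8] [33.  90.9] 2.5
[167. 201.] 705 ztop 0.051 rect [ 833.1 -325.1] [206.2  33.8] 90.0
[281. 189.] 281 ztop 0.050 rect [ 565.6 -134.5] [34.6 45.4] 10.0
[213. 195.] 379 ztop 0.017 rect [ 712.3 -265.4] [82.1 81.3] 20.6
[360. 197.] 288 ztop 0.051 rect [432.4  48. ] [45.8 34.2] 12.3
[303. 204.] 294 ztop 0.051 rect [564.  -43.8] [47.3 34.2] 23.8
[332. 217.] 330 ztop 0.051 rect [544.9  51.3] [32.9 45.6] 87.0
[262. 224.] 342 ztop 0.050 rect [693.9 -60. ] [47.7 34.5] 1.1
[409. 249.] 2841 ztop 0.081 rect [491.8 266.1] [19.5 46.8] 45.7
[231. 251.] 1202 ztop 0.095 rect [843.4 -37.9] [100.3  13.2] 89.9
[337. 246.] 373 ztop 0.051 rect [610.3 132.6] [34.2 45.7] 66.4
[294. 251.] 238 ztop 0.024 rect [689.7  58.3] [52.4 34.7] 28.1
[339. 305.] 1138 ztop 0.047 rect [731.2 257.1] [87.1 55.7] 80.4
[302. 316.] 105
[... 497 characters left out ...]
5.0
[287. 194.] 287 ztop 0.052 rect [691.  -62.6] [44.4 34.2] 6.6
[374. 215.] 303 ztop 0.065 rect [423.7 -61.5] [37.4 36.6] 86.2
[191. 235.] 1824 ztop 0.107 rect [834.6 211.6] [74.4 30.5] 90.0
[269. 221.] 190 ztop 0.026 rect [688.1  58.9] [49.8 38.4] 21.5
[318. 230.] 342 ztop 0.052 rect [543.6  48.9] [36.2 46. ] 88.1
[282. 242.] 357 ztop 0.052 rect [608.4 132.4] [33.5 46.8] 67.6
[358. 241.] 336 ztop 0.052 rect [429.3  47.5] [45.1 36.8] 12.5
[407. 248.] 289 ztop 0.021 rect [308.6   1.8] [91.5 29.3] 89.9
[215. 261.] 954 ztop 0.049 rect [730.4 256.8] [87.5 59.1] 79.0
[134. 289.] 2575 ztop 0.134 rect [810.3 428.6] [128.2  39.7] 71.0
[302. 294.] 3340 ztop 0.074 rect [488.8 265.5] [16.6 46.7] 39.3
```

```bash
cat >> h.py <<'E'
def plan(x,y,z,yaw=None):
    s,Rm=st()
    d=Rm.T@(np.array([x,y,z])-s["tcp_pos"])/0.1
    cy=np.degrees(np.arctan2(Rm[1,0],Rm[0,0]))
    print("shift",d.round(3),"yaw now %.2f"%cy,end=" ")
    if yaw is not None:
        # desired: vertical tool with given yaw; rotation vector in tool frame
        y=np.radians(yaw); T=np.array([[np.cos(y),np.sin(y),0],[np.sin(y),-np.cos(y),0],[0,0,-1]])
        rv=R.from_matrix(Rm.T@T).as_rotvec()/(2*np.pi); print("turn",rv.round(4),"rows>=%d"%np.ceil(np.linalg.norm(rv)*360/8.59),"q6 end %.2f"%(np.arctan2(s["tcp_pos"][1]+0,s["tcp_pos"][0])-y+np.pi/2))
        dT=T.T@(Rm@d); print("shift in turned frame",dT.round(3))
    else: print()
E
python3 - <<'E'
from h import *
K,o,M=cam("wrist"); print(M[:,2], np.degrees(np.arccos(-M[2,2])))
plan(.44,-.365,.25,9.6)
E
```

```text
[-0.28343383 -0.10992206 -0.95267119] 17.698169457609502
t0.15 tcp [ 0.2305 -0.5804  0.2306] x [0.929 0.369 0.   ] z [-0.     0.002 -1.   ] F [-0.1  0.4  0.5] T [-0.03 -0.07  0.01] gap 1.005 q [-1.371  0.528  1.434  0.     1.181 -0.179]
shift [ 2.742 -1.229 -0.192] yaw now 21.65 turn [-0.0003 -0.      0.0335] rows>=2 q6 end 0.21
shift in turned frame [ 2.425 -1.774 -0.194]
```

```bash
python3 -m inch '[[-1,[0.95,-0.4,-0.1],[0,0,0]],[-1,[0.95,-0.4,-0.1],[0,0,0]],[-1,[0.95,-0.4,-0.1],[0,0,0]]]' && python3 -m inch '[[-1,[0.95,-0.4,-0.1],[0,0,0]],[-1,[0.95,-0.4,-0.1],[0,0,0]],[-1,[0.95,-0.4,-0.1],[0,0,0]]]' && python3 -m inch '[[-1,[0.95,-0.4,-0.0],[0,0,0.033]],[-1,[0.95,-0.4,-0.0],[0,0,0.033]],[-1,[0.95,-0.4,-0.0],[0,0,0.033]],[-1,[0.95,-0.4,-0.0],[0,0,0.033]]]'
python3 - <<'E'
from h import *
plan(.52,-.33,.25,9.6)
E
```

```text
t: 0.45
tcp_pos: [0.3073, -0.5041, 0.2414]
tool_rot: [0.982, 0.19, 0.001, -0.002]
force: [0.3, -0.3, -0.0]
finger_gap: 1.0
t: 0.75
tcp_pos: [0.3806, -0.4326, 0.2516]
tool_rot: [0.982, 0.19, 0.001, -0.001]
force: [0.9, -0.8, 0.4]
finger_gap: 1.002
t: 1.15
tcp_pos: [0.4517, -0.3638, 0.251]
tool_rot: [0.996, 0.087, -0.0, 0.0]
force: [-0.0, -0.1, 0.1]
finger_gap: 1.0
t1.15 tcp [ 0.4517 -0.3638  0.251 ] x [ 0.985  0.173 -0.001] z [-0.001 -0.    -1.   ] F [-0.  -0.1  0.1] T [-0.05  0.01  0.04] gap 1.000 q [-8.700e-01  4.440e-01  1.526e+00 -1.000e-03  1.172e+00  5.270e-01]
shift [ 0.732 -0.214  0.01 ] yaw now 9.96 turn [0.     0.0001 0.001 ] rows>=1 q6 end 0.73
shift in turned frame [ 0.73  -0.219  0.01 ]
```

```bash
python3 -m inch '[[-1,[0.73,-0.22,0],[0,0,0]],[-1,[0.73,-0.22,0],[0,0,0]],[-1,[0.73,-0.22,0],[0,0,0]],[-1,[0.73,-0.22,0],[0,0,0]]]'
python3 - <<'E'
from h import *
st();p,P=grab("wrist","w1")
o,hz=ortho(P,p,.40,.70,-.47,-.20); cv2.imwrite("pics/w1o.png",cv2.resize(o,None,fx=2,fy=2,interpolation=0))
z=P[...,2]
print("table",np.nanmedian(z[np.abs(z)<.006]), "car top", np.nanmedian(z[np.abs(z-.022)<.004]))
E
```

```text
t: 1.55
tcp_pos: [0.5183, -0.3316, 0.2509]
tool_rot: [0.996, 0.085, -0.001, 0.0]
force: [-0.2, -0.2, 0.0]
finger_gap: 0.994
t1.55 tcp [ 0.5183 -0.3316  0.2509] x [ 0.986  0.169 -0.002] z [-0.001 -0.001 -1.   ] F [-0.2 -0.2  0. ] T [0.01 0.01 0.02] gap 0.994 q [-7.500e-01  4.940e-01  1.435e+00 -1.000e-03  1.213e+00  6.510e-01]
table 0.0003309581629253877 car top 0.021595727062563408
```

View pics/w1.png

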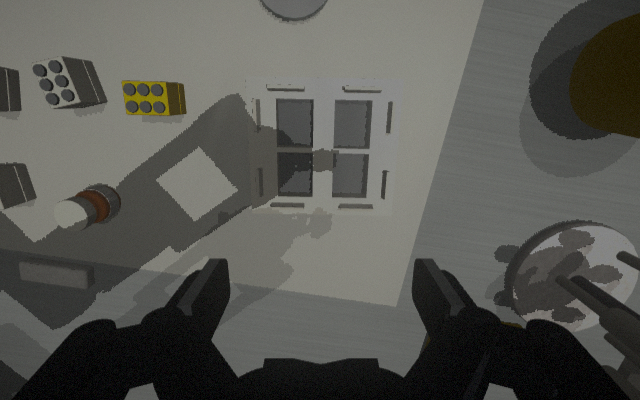

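View pics/w1o.png

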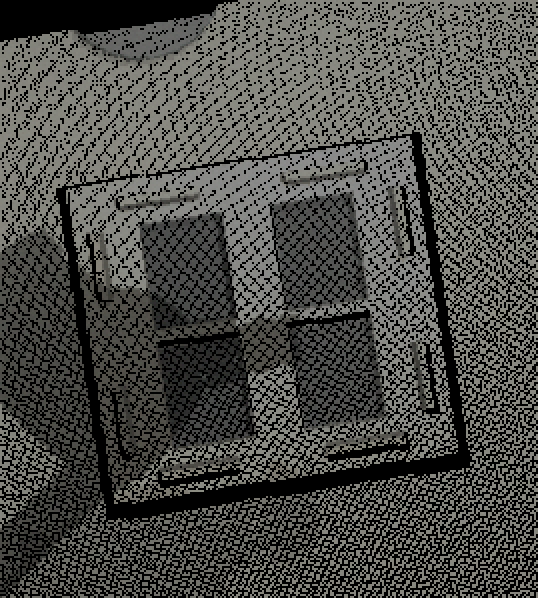

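The wrist view shows the empty carrier centred at about (323,148), with four open bays and a segmented fence. Now to fit its pose.

```bash
cat >> h.py <<'E'
from scipy.optimize import minimize
def fitcarrier(P,guess=(.54,-.326,8.5)):
    """fit bay pattern+outer edge on height classes"""
    m=np.isfinite(P[...,2])&(np.hypot(P[...,0]-guess[0],P[...,1]-guess[1])<.16)&(P[...,2]>-.01)&(P[...,2]<.026)
    X=P[m]
    ishigh=(X[:,2]>.0145)
    def cost(v):
        a=np.radians(v[2]);dx=X[:,0]-v[0]*1;dy=X[:,1]-v[1]
        u=dx*np.cos(a)+dy*np.sin(a);w=-dx*np.sin(a)+dy*np.cos(a)
        s=lambda t:1/(1+np.exp(-t/.0008))
        out=s(.080-abs(u))*s(.087-abs(w))
        bay=s(.027-abs(abs(u)-.030))*s(.021-abs(abs(w)-.033))
        return np.mean((out*(1-bay)-ishigh)**2)
    best=None
    for a0 in (guess[2]-3,guess[2],guess[2]+3):
        r=minimize(cost,[guess[0],guess[1],a0],method="Nelder-Mead",options=dict(initial_simplex=[[guess[0],guess[1],a0],[guess[0]+.006,guess[1],a0],[guess[0],guess[1]+.006,a0],[guess[0],guess[1],a0+2]],xatol=1e-5,fatol=1e-7))
        if best is None or r.fun<best.fun: best=r
    return best.x,best.fun
def fitrect(P,mask):
    X=P[mask][:,:2]
    r=cv2.minAreaRect((X*1000).astype(np.float32)); return r
E
python3 - <<'E'
from h import *
d=np.load("pics/w1.npy");P=cloud("wrist",d)
print(fitcarrier(P))
z=P[...,2]
m=(z>.018)&(z<.026)&(np.hypot(P[...,0]-.54,P[...,1]+.326)<.14)
print(fitrect(P,m))
for n in("scene","side"):
    print(n,fitcarrier(cloud(n,np.load(f"pics/{n}0.npy"))))
E
```

```text
(array([ 0.53913649, -0.33122638,  8.6148386 ]), np.float64(0.017859415333245632))
((539.1508178710938, -331.0986328125), (160.3237762451172, 174.86917114257812), 8.584094047546387)
scene (array([ 0.53679214, -0.33013757,  8.75856466]), np.float64(0.07500685631111514))
side (array([ 0.53859905, -0.33262867,  8.85203781]), np.float64(0.09843196665176562))
```

```bash
python3 -m inch '[[-1,[0.15,-1,0],[0,0,0]],[-1,[0.15,-1,0],[0,0,0]],[-1,[0.15,-1,0],[0,0,0]]]' && python3 -m inch '[[-1,[0.15,-1,0],[0,0,0]],[-1,[0.15,-1,0],[0,0,0]],[-1,[0.15,-1,0],[0,0,0]]]' && python3 -m inch '[[-1,[0.15,-1,0],[0,0,0]],[-1,[0.15,-1,0],[0,0,0]],[-1,[0.15,-1,0],[0,0,0]],[-1,[0.15,-1,0],[0,0,0]]]'
cat >> h.py <<'E'
def blocks(p,P,xr=(.3,.85),yr=(-.25,.45)):
    z=P[...,2]
    m=(z>.044)&(z<.056)&(P[...,0]>xr[0])&(P[...,0]<xr[1])&(P[...,1]>yr[0])&(P[...,1]<yr[1])
    n,l,s,c=cv2.connectedComponentsWithStats(m.astype(np.uint8))
    out=[]
    for i in range(1,n):
        if s[i,4]<100: continue
        k=l==i;(cx,cy),(w,h),a=fitrect(P,k)
        if w<h: w,h,a=h,w,a+90
        a=(a+90)%180-90
        col=p[k].mean(0)
        print("px",c[i].round().astype(int),"pos %.4f %.4f size %.1f %.1f yaw %.1f z %.4f"%(cx/1e3,cy/1e3,w,h,a,np.median(z[k])),"bgr",col.round().astype(int),"YELLOW" if col[2]>1.6*col[0] else "")
E
python3 - <<'E'
from h import *
st();p,P=grab("wrist","w2");blocks(p,P)
E
```

```text
t: 1.9
tcp_pos: [0.5142, -0.2247, 0.251]
tool_rot: [0.996, 0.086, -0.002, -0.002]
force: [0.2, -1.1, 0.3]
finger_gap: 0.996
t: 2.2
tcp_pos: [0.5126, -0.1242, 0.2512]
tool_rot: [0.996, 0.087, -0.001, -0.001]
force: [0.1, -0.7, 0.4]
finger_gap: 1.0
t: 2.6
tcp_pos: [0.5128, -0.0277, 0.2516]
tool_rot: [0.996, 0.086, 0.0, 0.001]
force: [0.8, -0.5, 0.8]
finger_gap: 0.997
t2.60 tcp [ 0.5128 -0.0277  0.2516] x [0.985 0.171 0.   ] z [ 0.    -0.001 -1.   ] F [ 0.8 -0.5  0.8] T [-0.04  0.01  0.02] gap 0.997 q [-2.710e-01  3.520e-01  1.685e+00 -1.000e-03  1.104e+00  1.129e+00]
px [389  11] pos 0.6816 -0.0661 size 34.1 21.6 yaw -83.9 z 0.0464 bgr [96 99 99] 
px [183  52] pos 0.6103 0.1289 size 45.9 34.3 yaw -22.3 z 0.0470 bgr [38 91 97] YELLOW
px [ 64 144] pos 0.4915 0.2599 size 142.7 132.2 yaw -82.1 z 0.0473 bgr [83 84 86] 
px [346 128] pos 0.5651 -0.0473 size 45.8 33.9 yaw 21.9 z 0.0467 bgr [104 108 108] 
px [257 131] pos 0.5457 0.0465 size 46.0 33.9 yaw -2.4 z 0.0468 bgr [76 81 81] 
px [428 142] pos 0.5656 -0.1383 size 46.1 33.9 yaw -81.7 z 0.0468 bgr [ 56 101 105] YELLOW
px [248 227] pos 0.4320 0.0446 size 46.3 33.8 yaw 12.5 z 0.0471 bgr [53 56 57]
```

View pics/w2.png

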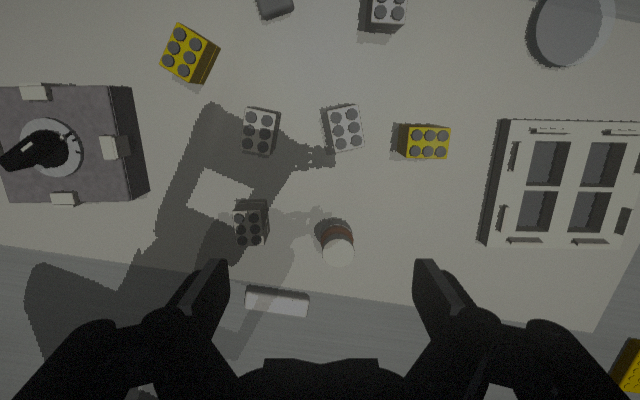

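The wrist view shows four white blocks, A (248,227), B (346,128), C (257,131) and D (389,11), and two clearly yellow ones at (190,52) and (428,142). The check confirms my choice. I'll start with A.

```bash
python3 - <<'E'
from h import *
plan(.432,.0446,.10,12.5)
E
```

```text
t2.65 tcp [ 0.5132 -0.0286  0.2516] x [0.986 0.169 0.001] z [ 0.001 -0.001 -1.   ] F [-0.5 -0.3  0.4] T [ 0.01 -0.04 -0.03] gap 1.000 q [-2.730e-01  3.520e-01  1.684e+00 -1.000e-03  1.104e+00  1.129e+00]
shift [-0.677 -0.861  1.514] yaw now 9.74 turn [ 0.0002 -0.0001 -0.0077] rows>=1 q6 end 1.30
shift in turned frame [-0.634 -0.89   1.516]
```

```bash
python3 -m inch '[[-0.4,[-0.68,-0.86,0.9],[0,0,-0.0077]],[-0.4,[-0.68,-0.86,0.9],[0,0,-0.0077]],[-0.4,[-0.68,-0.86,0.9],[0,0,-0.0077]],[-0.4,[-0.68,-0.86,0.9],[0,0,-0.0077]]]' 30 && python3 -m inch '[[-0.4,[0,0,0.6],[0,0,0]],[-0.4,[0,0,0.6],[0,0,0]],[-0.4,[0,0,0.6],[0,0,0]]]'
python3 - <<'E'
from h import *
plan(.432,.0446,.028,12.5)
p,P=grab("wrist","w3"); blocks(p,P)
E
```

```text
t: 3.05
tcp_pos: [0.4243, 0.0468, 0.1583]
tool_rot: [0.994, 0.109, -0.006, -0.002]
force: [-1.1, -1.2, -0.8]
finger_gap: 0.702
t: 3.35
tcp_pos: [0.4312, 0.0449, 0.1002]
tool_rot: [0.994, 0.108, -0.002, -0.0]
force: [-0.2, -0.1, 0.9]
finger_gap: 0.701
t3.35 tcp [0.4312 0.0449 0.1002] x [ 0.977  0.215 -0.003] z [-0.004  0.    -1.   ] F [-0.2 -0.1  0.9] T [ 0.03 -0.02  0.  ] gap 0.701 q [-0.155  0.52   2.019 -0.     0.606  1.2  ]
shift [0.01  0.005 0.722] yaw now 12.41 turn [-0.0002  0.0005 -0.0003] rows>=1 q6 end 1.46
shift in turned frame [0.007 0.004 0.722]
px [49 85] pos 0.4790 0.2188 size 95.9 65.4 yaw 6.6 z 0.0471 bgr [85 87 89] 
px [360  38] pos 0.5450 0.0465 size 44.9 34.0 yaw -2.3 z 0.0468 bgr [110 113 113] 
px [530  39] pos 0.5643 -0.0474 size 44.2 35.2 yaw 21.6 z 0.0476 bgr [92 96 96] 
px [636  90] pos 0.5538 -0.1171 size 19.6 6.8 yaw 27.6 z 0.0452 bgr [ 15  93 106] YELLOW
px [320 219] pos 0.4319 0.0448 size 45.8 34.0 yaw 12.8 z 0.0467 bgr [69 74 74] 
px [462 250] pos 0.4319 -0.0552 size 38.1 17.6 yaw -34.1 z 0.0516 bgr [54 59 60]
```

View pics/w3.png

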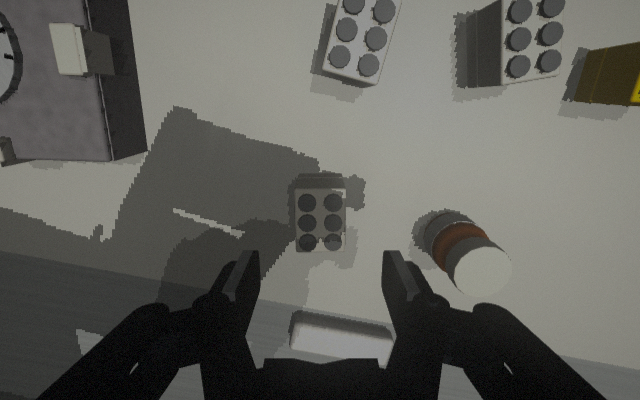

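Block A is at (320,219), centred between the fingers, and its measured position agrees. I'll descend, grip and lift.

```bash
python3 -m inch '[[-0.4,[0.01,0,0.4],[0,0,0]],[-0.4,[0.01,0,0.72],[0,0,0]],[-0.4,[0.01,0,0.72],[0,0,0]],[-0.4,[0.01,0,0.72],[0,0,0]],[0.6,[0.01,0,0.72],[0,0,0]],[0.6,[0.01,0,0.72],[0,0,0]],[0.6,[0.01,0,0.72],[0,0,0]],[0.6,[0.01,0,0.72],[0,0,0]],[0.6,[0.01,0,0.72],[0,0,0]],[0.6,[0.01,0,0.72],[0,0,0]]]' 30 ; python3 - <<'E'
from h import *
st()
E
python3 -m inch '[[0.6,[0,0,-0.3],[0,0,0]],[0.6,[0,0,-0.8],[0,0,0]],[0.6,[0,0,-0.8],[0,0,0]],[0.6,[0,0,-0.8],[0,0,0]]]'
python3 - <<'E'
from h import *
plan(.5144,-.3683,.108,8.6)
E
```

```text
t: 4.4
tcp_pos: [0.4337, 0.0463, 0.0314]
tool_rot: [0.994, 0.109, 0.002, 0.001]
force: [-0.4, -1.1, 7.8]
finger_gap: 0.387
t4.40 tcp [0.4337 0.0463 0.0314] x [0.976 0.217 0.004] z [ 0.004 -0.001 -1.   ] F [-0.4 -1.1  7.8] T [-0.06  0.06 -0.04] gap 0.387 q [-0.151  0.677  2.053 -0.     0.407  1.201]
t: 4.8
tcp_pos: [0.4333, 0.0465, 0.1114]
tool_rot: [0.994, 0.109, 0.003, 0.001]
force: [-0.5, -0.4, -1.3]
finger_gap: 0.388
t4.80 tcp [0.4333 0.0465 0.1114] x [0.976 0.217 0.005] z [ 0.005 -0.001 -1.   ] F [-0.5 -0.4 -1.3] T [ 0.05  0.07 -0.03] gap 0.388 q [-0.151  0.496  2.012 -0.     0.628  1.201]
shift [-0.11   4.225  0.042] yaw now 12.55 turn [ 0.0003 -0.0008  0.011 ] rows>=1 q6 end 1.53
shift in turned frame [0.181 4.223 0.034]
```

```bash
R1='x'; python3 -m inch '[[0.6,[0,0.2,-0.3],[0,0,0]],[0.6,[0,0.6,-0.3],[0,0,0]],[0.6,[0,0.9,-0.3],[0,0,0]],[0.6,[0,0.9,-0.3],[0,0,0]]]' && python3 -m inch '[[0.6,[0,0.5,0],[0,0,0]],[0.6,[0,1,0],[0,0,0]],[0.6,[0,1,0],[0,0,0]]]' && python3 -m inch '[[0.6,[0,0.5,0],[0,0,0]],[0.6,[0,1,0],[0,0,0]],[0.6,[0,1,0],[0,0,0]]]' && python3 -m inch '[[0.6,[-0.1,0.5,0],[0,0,0.011]],[0.6,[-0.1,1,0],[0,0,0.011]],[0.6,[-0.1,1,0],[0,0,0.011]],[0.6,[-0.1,1,0],[0,0,0.011]],[0.6,[-0.1,1,0],[0,0,0.011]]]'
python3 - <<'E'
from h import *
plan(.5144,-.3683,.108,8.6)
p,P=grab("wrist","w4"); print(fitcarrier(P,(.5391,-.3312,8.6)))
E
```

```text
t: 5.2
tcp_pos: [0.4534, -0.0445, 0.1388]
tool_rot: [0.994, 0.107, 0.001, 0.001]
force: [0.0, 0.3, -0.9]
finger_gap: 0.391
t: 5.5
tcp_pos: [0.4764, -0.1445, 0.1388]
tool_rot: [0.994, 0.107, 0.002, 0.002]
force: [1.2, 0.1, -0.6]
finger_gap: 0.392
t: 5.8
tcp_pos: [0.4977, -0.2424, 0.1387]
tool_rot: [0.994, 0.107, 0.002, 0.003]
force: [-0.7, 1.2, 0.3]
finger_gap: 0.388
t: 6.3
tcp_pos: [0.506, -0.3337, 0.138]
tool_rot: [0.997, 0.075, -0.001, -0.002]
force: [0.4, -0.1, -1.1]
finger_gap: 0.391
t6.30 tcp [ 0.506  -0.3337  0.138 ] x [ 0.989  0.15  -0.003] z [-0.003  0.004 -1.   ] F [ 0.4 -0.1 -1.1] T [-0.03 -0.06 -0.01] gap 0.391 q [-7.670e-01  6.200e-01  1.561e+00  1.000e-03  9.650e-01  6.530e-01]
shift [0.032 0.356 0.298] yaw now 8.61 turn [-0.0007  0.0004  0.    ] rows>=1 q6 end 0.84
shift in turned frame [0.032 0.355 0.3  ]
(array([ 0.53974309, -0.33127508,  8.64516729]), np.float64(0.011114536612609412))
```

View pics/w4.png

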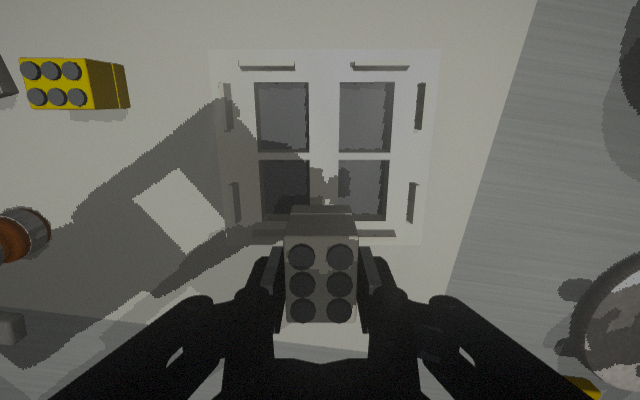

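```bash
cat >> h.py <<'E'
def held(n):
    s=sense();Rm=R.from_quat(s["tool_rot"]).as_matrix();P=cloud("wrist",np.load(f"pics/{n}.npy"))
    L=(P-s["tcp_pos"])@Rm
    m=(abs(L[...,1])<.025)&(abs(L[...,0])<.04)&(L[...,2]<-.012)&(L[...,2]>-.026)&(np.abs(P[...,2]-(s["tcp_pos"][2]+.019))<.02)
    print("held: n",m.sum(),"zrel med",np.median(L[...,2][m]).round(4),"x range",np.percentile(L[...,0][m],[.5,99.5]).round(4),"y",np.percentile(L[...,1][m],[.5,99.5]).round(4))
E
python3 - <<'E'
from h import *
held("w4"); plan(.5167,-.3680,.108,8.6)
E
```

```text
held: n 7256 zrel med -0.0165 x range [-0.0245  0.0209] y [-0.0241  0.0231]
t6.35 tcp [ 0.5062 -0.3336  0.1383] x [ 0.989  0.15  -0.002] z [-0.003  0.003 -1.   ] F [ 0.2  0.6 -1.5] T [-0.03 -0.01  0.  ] gap 0.389 q [-0.767  0.62   1.561  0.     0.965  0.653]
shift [0.053 0.357 0.302] yaw now 8.65 turn [-0.0005  0.0004  0.0001] rows>=1 q6 end 0.84
shift in turned frame [0.053 0.356 0.303]
```

```bash
python3 -m inch '[[0.6,[0.05,0.36,0.3],[0,0,0]],[0.6,[0.05,0.36,0.3],[0,0,0]],[0.6,[0.05,0.36,0.3],[0,0,0]],[0.6,[0.05,0.36,0.3],[0,0,0]]]'
python3 - <<'E'
from h import *
plan(.5167,-.3680,.037,8.6)
E
```

```text
t: 6.75
tcp_pos: [0.5173, -0.3695, 0.1096]
tool_rot: [0.997, 0.075, -0.0, -0.001]
force: [0.1, 0.7, -0.6]
finger_gap: 0.389
t6.75 tcp [ 0.5173 -0.3695  0.1096] x [ 0.989  0.15  -0.001] z [-0.001  0.001 -1.   ] F [ 0.1  0.7 -0.6] T [-0.04  0.01 -0.06] gap 0.389 q [-0.796  0.691  1.503  0.     0.949  0.624]
shift [-0.003 -0.015  0.726] yaw now 8.64 turn [-0.0002  0.0001  0.0001] rows>=1 q6 end 0.80
shift in turned frame [-0.003 -0.015  0.726]
```

```bash
python3 -m inch '[[0.6,[0,-0.015,0.3],[0,0,0]],[0.6,[0,-0.015,0.55],[0,0,0]],[0.6,[0,-0.015,0.7],[0,0,0]],[0.6,[0,-0.015,0.73],[0,0,0]],[0.6,[0,-0.015,0.73],[0,0,0]]]'
python3 - <<'E'
from h import *
st()
E
```

```text
t: 7.25
tcp_pos: [0.5174, -0.3693, 0.0369]
tool_rot: [0.997, 0.075, 0.0, 0.0]
force: [0.5, -0.7, -0.7]
finger_gap: 0.39
t7.25 tcp [ 0.5174 -0.3693  0.0369] x [0.989 0.15  0.   ] z [ 0. -0. -1.] F [ 0.5 -0.7 -0.7] T [ 0.   -0.02 -0.01] gap 0.390 q [-0.795  0.796  1.534  0.     0.812  0.625]
```

```bash
python3 -m inch '[[0.6,[0,0,0.01],[0,0,0]],[-0.05,[0,0,0.01],[0,0,0]],[-0.05,[0,0,0.01],[0,0,0]],[-0.05,[0,0,0.01],[0,0,0]],[-0.05,[0,0,-0.3],[0,0,0]],[-0.05,[0,0,-0.9],[0,0,0]],[-0.05,[0,0,-0.9],[0,0,0]],[-0.05,[0,0,-0.9],[0,0,0]]]'
python3 - <<'E'
from h import *
plan(.5457,.0465,.13,-2.4)
p,P=grab("wrist","w5")
p,P=grab("scene","s5");blocks(p,P,yr=(-.45,.2))
E
```

```text
t: 8.05
tcp_pos: [0.5187, -0.3711, 0.1293]
tool_rot: [0.997, 0.075, 0.002, 0.002]
force: [-0.5, -0.6, 0.1]
finger_gap: 0.524
t8.05 tcp [ 0.5187 -0.3711  0.1293] x [0.989 0.149 0.004] z [ 0.004 -0.005 -1.   ] F [-0.5 -0.6  0.1] T [-0.01  0.03 -0.06] gap 0.524 q [-0.796  0.664  1.491  0.     0.98   0.625]
shift [ 0.891 -4.089 -0.024] yaw now 8.58 turn [ 0.0008 -0.0007  0.0305] rows>=2 q6 end 0.99
shift in turned frame [ 0.095 -4.183 -0.007]
px [244 143] pos 0.5146 -0.3678 size 49.7 37.7 yaw 14.0 z 0.0502 bgr [90 93 94] 
px [163 198] pos 0.8331 -0.3276 size 206.4 34.5 yaw 89.6 z 0.0488 bgr [155 160 161] 
px [281 184] pos 0.5666 -0.1342 size 45.0 33.6 yaw -80.3 z 0.0480 bgr [ 86 127 133] 
px [302 200] pos 0.5658 -0.0430 size 48.7 36.3 yaw 19.6 z 0.0476 bgr [132 135 136] 
px [332 213] pos 0.5458 0.0495 size 46.1 33.9 yaw -0.3 z 0.0477 bgr [132 135 136] 
px [261 220] pos 0.6938 -0.0613 size 47.0 34.0 yaw 5.7 z 0.0472 bgr [132 135 135] 
px [337 241] pos 0.6109 0.1329 size 47.0 34.4 yaw -22.7 z 0.0476 bgr [ 89 134 142]
```

View pics/w5.png

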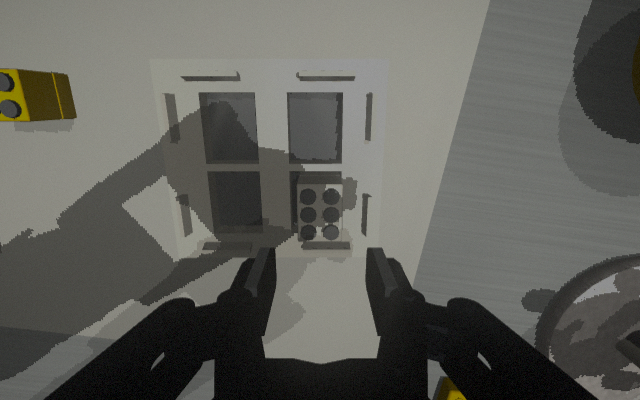

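Block A is standing in the lower-right bay, around (320,213). C is next.

```bash
python3 -m inch '[[-0.4,[0.2,-0.5,0],[0,0,0]],[-0.4,[0.2,-1,0],[0,0,0]],[-0.4,[0.2,-1,0],[0,0,0]]]' && python3 -m inch '[[-0.4,[0.2,-0.5,0],[0,0,0]],[-0.4,[0.2,-1,0],[0,0,0]],[-0.4,[0.2,-1,0],[0,0,0]]]' && python3 -m inch '[[-0.4,[0.2,-0.5,0],[0,0,0]],[-0.4,[0.2,-1,0],[0,0,0]],[-0.4,[0.2,-1,0],[0,0,0]]]' && python3 -m inch '[[-0.4,[0.2,-0.5,0],[0,0,0.03]],[-0.4,[0.2,-1,0],[0,0,0.03]],[-0.4,[0.2,-1,0],[0,0,0.03]],[-0.4,[0.2,-1,0],[0,0,0.03]],[-0.4,[0.2,-1,0],[0,0,0.03]]]'
python3 - <<'E'
from h import *
st()
p,P=grab("wrist","w6");blocks(p,P)
plan(.5457,.0465,.028,-2.4)
E
```

```text
t: 8.45
tcp_pos: [0.5181, -0.26, 0.1233]
tool_rot: [0.997, 0.077, -0.004, -0.005]
force: [-0.3, 0.2, -0.0]
finger_gap: 0.7
t: 8.75
tcp_pos: [0.5231, -0.1596, 0.1239]
tool_rot: [0.997, 0.077, -0.004, -0.003]
force: [0.3, 0.2, -0.6]
finger_gap: 0.698
t: 9.05
tcp_pos: [0.5286, -0.0591, 0.1245]
tool_rot: [0.997, 0.077, -0.003, -0.002]
force: [-0.5, -0.5, -0.1]
finger_gap: 0.699
t: 9.55
tcp_pos: [0.5368, 0.0365, 0.1257]
tool_rot: [1.0, -0.019, -0.0, 0.0]
force: [-0.9, -0.5, 1.0]
finger_gap: 0.698
t9.55 tcp [0.5368 0.0365 0.1257] x [ 0.999 -0.039 -0.001] z [-0.001 -0.001 -1.   ] F [-0.9 -0.5  1. ] T [ 0.01 -0.01  0.04] gap 0.698 q [-1.390e-01  5.650e-01  1.747e+00 -1.000e-03  8.310e-01  1.471e+00]
px [179 110] pos 0.6105 0.1288 size 46.0 34.5 yaw -22.5 z 0.0469 bgr [ 41 100 106] YELLOW
px [435 166] pos 0.5652 -0.0472 size 46.3 34.4 yaw 21.8 z 0.0468 bgr [104 108 108] 
px [563 161] pos 0.5659 -0.1382 size 46.8 34.1 yaw -82.1 z 0.0473 bgr [45 92 98] YELLOW
px [306 197] pos 0.5458 0.0467 size 46.4 33.7 yaw -1.9 z 0.0467 bgr [66 71 71] 
px [ 64 266] pos 0.4921 0.2580 size 139.9 132.9 yaw -82.5 z 0.0473 bgr [86 87 89] 
t9.60 tcp [0.537  0.0361 0.1259] x [ 0.999 -0.04  -0.   ] z [-0.    -0.001 -1.   ] F [ 0.3 -0.3 -0.8] T [ 0.04  0.03 -0.01] gap 0.701 q [-1.400e-01  5.640e-01  1.747e+00 -1.000e-03  8.310e-01  1.471e+00]
shift [ 0.083 -0.107  0.979] yaw now -2.28 turn [0.0001 0.     0.0003] rows>=1 q6 end 1.68
shift in turned frame [ 0.082 -0.107  0.979]
```

```bash
python3 -m inch '[[-0.4,[0.085,-0.107,0.2],[0,0,0]],[-0.4,[0.085,-0.107,0.5],[0,0,0]],[-0.4,[0.085,-0.107,0.85],[0,0,0]],[-0.4,[0.085,-0.107,0.98],[0,0,0]],[-0.4,[0.085,-0.107,0.98],[0,0,0]],[0.6,[0.085,-0.107,0.98],[0,0,0]],[0.6,[0.085,-0.107,0.98],[0,0,0]],[0.6,[0.085,-0.107,0.98],[0,0,0]],[0.6,[0.085,-0.107,0.98],[0,0,0]],[0.6,[0.085,-0.107,0.98],[0,0,0]],[0.6,[0.085,-0.107,0.98],[0,0,0]]]' 30 ; python3 - <<'E'
from h import *
st()
E
python3 -m inch '[[0.6,[0,0,-0.3],[0,0,0]],[0.6,[0,0,-0.8],[0,0,0]],[0.6,[0,0,-1],[0,0,0]],[0.6,[0,0,-1],[0,0,0]],[0.6,[0,0,-1],[0,0,0]]]'
python3 - <<'E'
from h import *
p,P=grab("wrist","w7");held("w7")
plan(.5737,-.3593,.13,8.6)
E
```

```text
t: 10.7
tcp_pos: [0.5467, 0.0479, 0.0297]
tool_rot: [1.0, -0.019, 0.001, 0.0]
force: [-0.6, -0.7, 7.0]
finger_gap: 0.387
t10.70 tcp [0.5467 0.0479 0.0297] x [ 0.999 -0.038  0.003] z [ 0.003 -0.001 -1.   ] F [-0.6 -0.7  7. ] T [-0.19  0.07 -0.04] gap 0.387 q [-1.160e-01  7.380e-01  1.767e+00 -1.000e-03  6.330e-01  1.493e+00]
t: 11.2
tcp_pos: [0.5451, 0.0484, 0.1283]
tool_rot: [1.0, -0.019, -0.0, -0.0]
force: [-0.9, -0.4, -1.9]
finger_gap: 0.389
held: n 7466 zrel med -0.0177 x range [-0.023   0.0222] y [-0.024   0.0231]
t11.25 tcp [0.5444 0.0484 0.1274] x [ 0.999 -0.039 -0.002] z [-0.002  0.    -1.   ] F [-0.3  0.4 -1.7] T [-0.01 -0.   -0.05] gap 0.388 q [-0.116  0.571  1.723  0.     0.85   1.493]
shift [ 0.45   4.063 -0.029] yaw now -2.21 turn [-0.0001  0.0004 -0.03  ] rows>=2 q6 end 1.51
shift in turned frame [-0.32   4.075 -0.026]
```

```bash
python3 -m inch '[[0.6,[0.1,0.4,0],[0,0,0]],[0.6,[0.1,0.9,0],[0,0,0]],[0.6,[0.1,1,0],[0,0,0]],[0.6,[0.1,1,0],[0,0,0]]]' && python3 -m inch '[[0.6,[0.1,0.5,0],[0,0,0]],[0.6,[0.1,1,0],[0,0,0]],[0.6,[0.1,1,0],[0,0,0]]]' && python3 -m inch '[[0.6,[0.1,0.5,0],[0,0,0]],[0.6,[0.1,1,0],[0,0,0]],[0.6,[0.1,1,0],[0,0,0]]]' && python3 -m inch '[[0.6,[0.15,0.5,0],[0,0,-0.03]],[0.6,[0.15,1,0],[0,0,-0.03]],[0.6,[0.15,1,0],[0,0,-0.03]],[0.6,[0.15,1,0],[0,0,-0.03]],[0.6,[0.15,1,0],[0,0,-0.03]]]'
python3 - <<'E'
from h import *
plan(.5746,-.3592,.108,8.6)
E
```

```text
t: 11.65
tcp_pos: [0.5506, -0.0536, 0.1264]
tool_rot: [1.0, -0.021, -0.002, -0.001]
force: [0.2, 0.7, -2.2]
finger_gap: 0.389
t: 11.95
tcp_pos: [0.5587, -0.1567, 0.1274]
tool_rot: [1.0, -0.021, 0.001, 0.001]
force: [1.0, 0.7, -1.9]
finger_gap: 0.39
t: 12.25
tcp_pos: [0.5648, -0.2573, 0.1276]
tool_rot: [1.0, -0.021, 0.001, 0.001]
force: [-0.5, -0.7, 0.0]
finger_gap: 0.392
t: 12.75
tcp_pos: [0.5745, -0.3501, 0.127]
tool_rot: [0.997, 0.075, -0.001, -0.002]
force: [0.7, -0.6, -1.4]
finger_gap: 0.393
t12.75 tcp [ 0.5745 -0.3501  0.127 ] x [ 0.989  0.15  -0.002] z [-0.003  0.004 -1.   ] F [ 0.7 -0.6 -1.4] T [0.07 0.04 0.02] gap 0.393 q [-7.130e-01  7.110e-01  1.387e+00  1.000e-03  1.047e+00  7.060e-01]
shift [-0.012  0.091  0.19 ] yaw now 8.64 turn [-0.0006  0.0004  0.0001] rows>=1 q6 end 0.87
shift in turned frame [-0.013  0.09   0.19 ]
```

Position first, then go down to TCP z 0.036, where the block bottom is at about 6 mm.

```bash
python3 -m inch '[[0.6,[-0.01,0.085,0.2],[0,0,0]],[0.6,[-0.01,0.085,0.2],[0,0,0]],[0.6,[-0.01,0.085,0.2],[0,0,0]]]'
python3 - <<'E'
from h import *
plan(.5746,-.3592,.0355,8.6)
E
```

```text
t: 13.05
tcp_pos: [0.575, -0.3594, 0.1077]
tool_rot: [0.997, 0.075, -0.001, -0.001]
force: [-0.8, -0.3, -0.3]
finger_gap: 0.39
t13.05 tcp [ 0.575  -0.3594  0.1077] x [ 0.989  0.151 -0.002] z [-0.002  0.002 -1.   ] F [-0.8 -0.3 -0.3] T [0.05 0.02 0.01] gap 0.390 q [-0.723  0.742  1.384  0.     1.019  0.696]
shift [-0.003 -0.001  0.722] yaw now 8.66 turn [-0.0004  0.0003  0.0002] rows>=1 q6 end 0.86
shift in turned frame [-0.004 -0.003  0.722]
```

```bash
python3 -m inch '[[0.6,[0,0,0.3],[0,0,0]],[0.6,[0,0,0.55],[0,0,0]],[0.6,[0,0,0.7],[0,0,0]],[0.6,[0,0,0.73],[0,0,0]],[0.6,[0,0,0.73],[0,0,0]]]'
python3 -m inch '[[-0.05,[0,0,0],[0,0,0]],[-0.05,[0,0,0],[0,0,0]],[-0.05,[0,0,0],[0,0,0]],[-0.05,[0,0,-0.3],[0,0,0]],[-0.05,[0,0,-0.9],[0,0,0]],[-0.05,[0,0,-0.9],[0,0,0]],[-0.05,[0,0,-0.9],[0,0,0]]]'
python3 - <<'E'
from h import *
plan(.5652,-.0472,.125,21.8)
p,P=grab("wrist","w8")
p,P=grab("scene","s8");blocks(p,P,yr=(-.45,.2))
E
```

```text
t: 13.55
tcp_pos: [0.5756, -0.3615, 0.0356]
tool_rot: [0.997, 0.075, 0.0, -0.0]
force: [0.5, -0.1, -0.7]
finger_gap: 0.391
t: 14.25
tcp_pos: [0.5771, -0.3634, 0.1291]
tool_rot: [0.997, 0.075, 0.003, 0.003]
force: [-0.2, 0.4, 0.6]
finger_gap: 0.526
t14.25 tcp [ 0.5771 -0.3634  0.1291] x [0.989 0.149 0.005] z [ 0.006 -0.005 -1.   ] F [-0.2  0.4  0.6] T [-0.04 -0.   -0.05] gap 0.526 q [-0.726  0.716  1.37   0.     1.049  0.696]
shift [ 0.354 -3.145  0.025] yaw now 8.58 turn [ 0.001  -0.0007 -0.0367] rows>=2 q6 end 0.63
shift in turned frame [ 1.064 -2.98   0.041]
px [245 143] pos 0.5154 -0.3648 size 46.7 40.0 yaw 4.7 z 0.0503 bgr [118 121 122] 
px [231 152] pos 0.5760 -0.3589 size 51.5 35.3 yaw 9.2 z 0.0505 bgr [89 92 92] 
px [163 198] pos 0.8327 -0.3261 size 208.0 34.5 yaw 90.0 z 0.0488 bgr [156 160 161] 
px [280 184] pos 0.5661 -0.1345 size 45.4 34.2 yaw -84.4 z 0.0474 bgr [ 84 129 136] YELLOW
px [302 200] pos 0.5653 -0.0438 size 47.8 35.0 yaw 23.4 z 0.0472 bgr [134 138 138] 
px [261 220] pos 0.6941 -0.0609 size 45.2 33.8 yaw 5.1 z 0.0472 bgr [131 134 134] 
px [337 242] pos 0.6099 0.1328 size 45.3 36.3 yaw -20.9 z 0.0474 bgr [ 89 135 143]
```

View pics/w8.png

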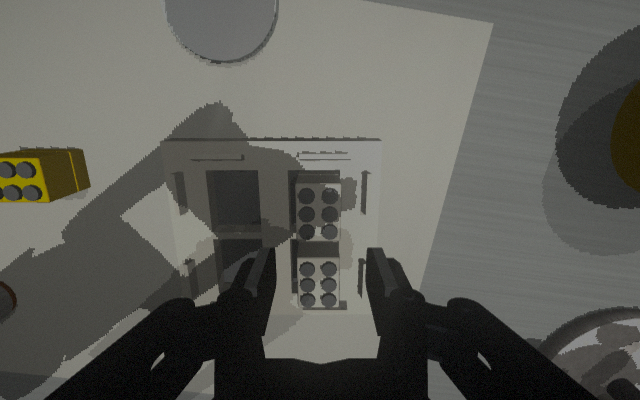

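Blocks A and C both stand in the right-hand column, at (318,284) and (318,212). B is next.

```bash
python3 -m inch '[[-0.4,[0.1,-0.5,0],[0,0,0]],[-0.4,[0.1,-1,0],[0,0,0]],[-0.4,[0.1,-1,0],[0,0,0]]]' && python3 -m inch '[[-0.4,[0.1,-0.5,0],[0,0,0]],[-0.4,[0.1,-1,0],[0,0,0]],[-0.4,[0.1,-1,0],[0,0,0]]]' && python3 -m inch '[[-0.4,[0.1,-0.5,0],[0,0,-0.036]],[-0.4,[0.1,-1,0],[0,0,-0.036]],[-0.4,[0.1,-1,0],[0,0,-0.036]],[-0.4,[0.1,-1,0],[0,0,-0.036]],[-0.4,[0.1,-1,0],[0,0,-0.036]]]'
python3 - <<'E'
from h import *
p,P=grab("wrist","w9");blocks(p,P)
plan(.5652,-.0472,.028,21.8)
E
```

```text
t: 14.65
tcp_pos: [0.5662, -0.2534, 0.1222]
tool_rot: [0.997, 0.077, -0.005, -0.005]
force: [-0.1, 0.1, -0.2]
finger_gap: 0.702
t: 14.95
tcp_pos: [0.5614, -0.1545, 0.123]
tool_rot: [0.997, 0.077, -0.004, -0.003]
force: [-0.4, 0.4, -0.7]
finger_gap: 0.698
t: 15.45
tcp_pos: [0.5606, -0.0619, 0.1247]
tool_rot: [0.982, 0.186, -0.0, 0.0]
force: [0.6, 0.1, -0.3]
finger_gap: 0.7
px [67 36] pos 0.6106 0.1288 size 46.5 35.6 yaw -22.6 z 0.0475 bgr [30 84 91] YELLOW
px [401  30] pos 0.6912 -0.0652 size 40.7 34.0 yaw 6.6 z 0.0468 bgr [103 107 106] 
px [303 195] pos 0.5655 -0.0470 size 45.6 33.7 yaw 21.8 z 0.0467 bgr [64 68 69] 
px [415 237] pos 0.5658 -0.1380 size 46.4 34.0 yaw -81.9 z 0.0469 bgr [ 48  99 105] YELLOW
px [268 338] pos 0.4380 -0.0646 size 36.6 14.6 yaw 89.1 z 0.0516 bgr [45 50 52] 
t15.50 tcp [ 0.5607 -0.0623  0.1248] x [ 0.931  0.366 -0.   ] z [-0. -0. -1.] F [ 0. -0.  1.] T [-0.02 -0.   -0.06] gap 0.698 q [-3.080e-01  5.920e-01  1.682e+00 -1.000e-03  8.670e-01  8.880e-01]
shift [ 0.097 -0.124  0.968] yaw now 21.45 turn [ 0.0001  0.     -0.001 ] rows>=1 q6 end 1.08
shift in turned frame [ 0.098 -0.123  0.968]
```

```bash
python3 -m inch '[[-0.4,[0.1,-0.125,0.2],[0,0,-0.001]],[-0.4,[0.1,-0.125,0.5],[0,0,-0.001]],[-0.4,[0.1,-0.125,0.85],[0,0,-0.001]],[-0.4,[0.1,-0.125,0.97],[0,0,-0.001]],[-0.4,[0.1,-0.125,0.97],[0,0,-0.001]],[0.6,[0.1,-0.125,0.97],[0,0,-0.001]],[0.6,[0.1,-0.125,0.97],[0,0,-0.001]],[0.6,[0.1,-0.125,0.97],[0,0,-0.001]],[0.6,[0.1,-0.125,0.97],[0,0,-0.001]],[0.6,[0.1,-0.125,0.97],[0,0,-0.001]],[0.6,[0.1,-0.125,0.97],[0,0,-0.001]]]' 30 ; python3 - <<'E'
from h import *
st()
E
python3 -m inch '[[0.6,[0,0,-0.3],[0,0,0]],[0.6,[0,0,-0.8],[0,0,0]],[0.6,[0,0,-1],[0,0,0]],[0.6,[0,0,-1],[0,0,0]],[0.6,[0,0,-1],[0,0,0]]]'
python3 - <<'E'
from h import *
p,P=grab("wrist","w10");held("w10")
plan(.5049,-.3031,.13,8.6)
E
```

```text
t: 16.6
tcp_pos: [0.5661, -0.0459, 0.0298]
tool_rot: [0.982, 0.19, 0.001, 0.001]
force: [-0.9, -1.2, 6.9]
finger_gap: 0.386
t16.60 tcp [ 0.5661 -0.0459  0.0298] x [0.928 0.373 0.002] z [ 0.003 -0.001 -1.   ] F [-0.9 -1.2  6.9] T [-0.23  0.07 -0.06] gap 0.386 q [-0.277  0.751  1.718 -0.     0.669  0.911]
t: 17.1
tcp_pos: [0.5644, -0.0452, 0.1282]
tool_rot: [0.982, 0.19, -0.0, -0.0]
force: [0.1, 0.2, -1.7]
finger_gap: 0.39
held: n 7463 zrel med -0.0176 x range [-0.0235  0.0219] y [-0.024  0.023]
t17.15 tcp [ 0.5638 -0.045   0.1273] x [ 0.928  0.373 -0.002] z [-0.002  0.001 -1.   ] F [ 0.7 -1.  -1.1] T [ 0.04 -0.01  0.01] gap 0.394 q [-0.277  0.591  1.675  0.     0.878  0.911]
shift [-1.509  2.175 -0.028] yaw now 21.91 turn [-0.0002  0.0003  0.037 ] rows>=2 q6 end 1.34
shift in turned frame [-0.968  2.464 -0.027]
```

```bash
python3 -m inch '[[0.6,[-0.2,0.3,0],[0,0,0]],[0.6,[-0.5,0.7,0],[0,0,0]],[0.6,[-0.5,0.7,0],[0,0,0]]]' && python3 -m inch '[[0.6,[-0.25,0.35,0],[0,0,0]],[0.6,[-0.5,0.7,0],[0,0,0]],[0.6,[-0.5,0.7,0],[0,0,0]]]' && python3 -m inch '[[0.6,[-0.25,0.35,0],[0,0,0.037]],[0.6,[-0.5,0.75,0],[0,0,0.037]],[0.6,[-0.5,0.75,0],[0,0,0.037]],[0.6,[-0.5,0.75,0],[0,0,0.037]],[0.6,[-0.5,0.75,0],[0,0,0.037]]]'
python3 - <<'E'
from h import *
plan(.5057,-.3030,.108,8.6)
E
```

```text
t: 17.45
tcp_pos: [0.5431, -0.1337, 0.1263]
tool_rot: [0.982, 0.187, -0.002, 0.0]
force: [1.1, -0.5, -0.6]
finger_gap: 0.392
t: 17.75
tcp_pos: [0.5234, -0.217, 0.1266]
tool_rot: [0.982, 0.187, -0.001, 0.0]
force: [0.3, 1.6, -1.2]
finger_gap: 0.394
t: 18.25
tcp_pos: [0.5053, -0.2987, 0.127]
tool_rot: [0.997, 0.075, -0.001, -0.002]
force: [0.3, 0.7, -1.3]
finger_gap: 0.394
t18.25 tcp [ 0.5053 -0.2987  0.127 ] x [ 0.989  0.15  -0.002] z [-0.003  0.003 -1.   ] F [ 0.3  0.7 -1.3] T [-0.02 -0.02  0.03] gap 0.394 q [-7.240e-01  6.140e-01  1.619e+00  1.000e-03  9.120e-01  6.950e-01]
shift [-0.002  0.044  0.19 ] yaw now 8.64 turn [-0.0005  0.0003  0.0001] rows>=1 q6 end 0.89
shift in turned frame [-0.002  0.043  0.19 ]
```

```bash
python3 -m inch '[[0.6,[0,0.035,0.2],[0,0,0]],[0.6,[0,0.035,0.2],[0,0,0]],[0.6,[0,0.035,0.2],[0,0,0]]]'
python3 - <<'E'
from h import *
plan(.5057,-.3030,.0355,8.6)
E
```

```text
t: 18.55
tcp_pos: [0.5063, -0.3024, 0.1078]
tool_rot: [0.997, 0.076, -0.001, -0.001]
force: [0.5, -1.2, -0.4]
finger_gap: 0.388
t18.55 tcp [ 0.5063 -0.3024  0.1078] x [ 0.989  0.151 -0.002] z [-0.002  0.002 -1.   ] F [ 0.5 -1.2 -0.4] T [-0.01 -0.03  0.01] gap 0.388 q [-0.728  0.645  1.625  0.     0.874  0.691]
shift [-0.005  0.007  0.723] yaw now 8.68 turn [-0.0003  0.0002  0.0002] rows>=1 q6 end 0.88
shift in turned frame [-0.006  0.005  0.723]
```

```bash
python3 -m inch '[[0.6,[-0.01,0,0.3],[0,0,0]],[0.6,[-0.01,0,0.55],[0,0,0]],[0.6,[-0.01,0,0.7],[0,0,0]],[0.6,[-0.01,0,0.73],[0,0,0]],[0.6,[-0.01,0,0.73],[0,0,0]]]'
python3 -m inch '[[-0.05,[0,0,0],[0,0,0]],[-0.05,[0,0,0],[0,0,0]],[-0.05,[0,0,0],[0,0,0]],[-0.05,[0,0,-0.3],[0,0,0]],[-0.05,[0,0,-0.9],[0,0,0]],[-0.05,[0,0,-0.9],[0,0,0]],[-0.05,[0,0,-0.9],[0,0,0]]]'
python3 - <<'E'
from h import *
p,P=grab("wrist","w11")
p,P=grab("scene","s11");blocks(p,P,yr=(-.45,.2))
plan(.692,-.063,.125,5)
E
```

```text
t: 19.05
tcp_pos: [0.5057, -0.3043, 0.0354]
tool_rot: [0.997, 0.075, -0.0, -0.0]
force: [0.3, 0.2, -0.3]
finger_gap: 0.392
t: 19.75
tcp_pos: [0.507, -0.3058, 0.1283]
tool_rot: [0.997, 0.075, 0.002, 0.002]
force: [-0.1, 0.4, -0.2]
finger_gap: 0.526
px [245 144] pos 0.5152 -0.3674 size 49.1 40.4 yaw 7.1 z 0.0496 bgr [125 128 129] 
px [260 151] pos 0.5043 -0.2998 size 47.4 36.8 yaw 11.2 z 0.0503 bgr [90 93 94] 
px [231 152] pos 0.5749 -0.3588 size 49.5 36.8 yaw 11.1 z 0.0505 bgr [124 127 128] 
px [163 198] pos 0.8328 -0.3262 size 210.2 34.1 yaw -89.9 z 0.0488 bgr [155 160 160] 
px [281 184] pos 0.5659 -0.1346 size 46.8 33.0 yaw -86.0 z 0.0474 bgr [ 83 126 133] YELLOW
px [262 219] pos 0.6941 -0.0616 size 46.1 35.9 yaw 9.6 z 0.0476 bgr [132 135 135] 
px [337 242] pos 0.6106 0.1324 size 46.4 34.4 yaw -22.3 z 0.0475 bgr [ 90 136 143] 
t19.85 tcp [ 0.505  -0.3041  0.125 ] x [ 0.989  0.149 -0.   ] z [-0.001  0.    -1.   ] F [ 0.2 -0.6  0. ] T [-0.    0.01 -0.02] gap 0.530 q [-0.731  0.619  1.616  0.     0.907  0.69 ]
shift [ 2.208e+00 -2.105e+00  1.000e-03] yaw now 8.57 turn [-0.0001  0.0001  0.0099] rows>=1 q6 end 0.94
shift in turned frame [ 2.073 -2.239  0.   ]
```

View pics/w11.png

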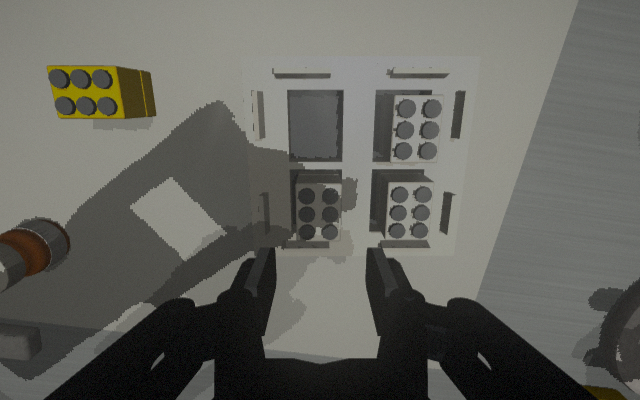

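Three bays are now filled and the top-left one, at (316,125), is still free. D is next.

```bash
python3 -m inch '[[-0.4,[0.4,-0.4,0],[0,0,0]],[-0.4,[0.8,-0.75,0],[0,0,0]],[-0.4,[0.8,-0.75,0],[0,0,0]]]' && python3 -m inch '[[-0.4,[0.35,-0.35,0],[0,0,0]],[-0.4,[0.7,-0.7,0],[0,0,0]],[-0.4,[0.7,-0.7,0],[0,0,0]]]' && python3 -m inch '[[-0.4,[0.3,-0.3,0],[0,0,0.01]],[-0.4,[0.6,-0.65,0],[0,0,0.01]],[-0.4,[0.6,-0.65,0],[0,0,0.01]],[-0.4,[0.6,-0.65,0],[0,0,0.01]],[-0.4,[0.6,-0.65,0],[0,0,0.01]]]'
python3 - <<'E'
from h import *
p,P=grab("wrist","w12");blocks(p,P)
plan(.693,-.063,.028,5)
E
```

```text
t: 20.15
tcp_pos: [0.5746, -0.214, 0.1232]
tool_rot: [0.997, 0.077, -0.001, -0.002]
force: [-0.5, -0.2, -0.4]
finger_gap: 0.7
t: 20.45
tcp_pos: [0.634, -0.1335, 0.1233]
tool_rot: [0.997, 0.078, -0.0, -0.001]
force: [-0.3, -0.4, 0.2]
finger_gap: 0.704
t: 20.95
tcp_pos: [0.6803, -0.0666, 0.124]
tool_rot: [0.999, 0.043, -0.002, -0.0]
force: [-1.7, -0.9, 0.3]
finger_gap: 0.702
px [619  14] pos 0.8230 -0.2376 size 24.7 14.8 yaw -89.8 z 0.0484 bgr [84 91 92] 
px [293  24] pos 0.7999 -0.0424 size 161.3 3.4 yaw -89.5 z 0.0520 bgr [60 63 63] 
px [319 190] pos 0.6944 -0.0649 size 45.9 33.8 yaw 6.1 z 0.0467 bgr [78 82 82] 
px [ 66 271] pos 0.6110 0.1287 size 47.6 34.4 yaw -22.0 z 0.0479 bgr [38 88 94] YELLOW
px [379 341] pos 0.5646 -0.1282 size 35.1 25.2 yaw 7.3 z 0.0471 bgr [33 87 94] YELLOW
px [ 10 380] pos 0.5009 0.1964 size 57.9 21.2 yaw -2.5 z 0.0474 bgr [51 53 55] 
t21.00 tcp [ 0.6805 -0.067   0.1243] x [ 0.996  0.085 -0.002] z [-0.002  0.    -1.   ] F [-0.1  1.3  0.2] T [0.01 0.06 0.02] gap 0.696 q [-2.610e-01  7.270e-01  1.359e+00 -1.000e-03  1.058e+00  1.225e+00]
shift [ 0.131 -0.029  0.963] yaw now 4.89 turn [-0.      0.0004 -0.0003] rows>=1 q6 end 1.39
shift in turned frame [ 0.128 -0.029  0.963]
```

```bash
python3 -m inch '[[-0.4,[0.143,-0.01,0.2],[0,0,-0.0034]],[-0.4,[0.143,-0.01,0.5],[0,0,-0.0034]],[-0.4,[0.143,-0.01,0.85],[0,0,-0.0034]],[-0.4,[0.143,-0.01,0.96],[0,0,-0.0034]],[-0.4,[0.143,-0.01,0.96],[0,0,-0.0034]],[0.6,[0.143,-0.01,0.96],[0,0,-0.0034]],[0.6,[0.143,-0.01,0.96],[0,0,-0.0034]],[0.6,[0.143,-0.01,0.96],[0,0,-0.0034]],[0.6,[0.143,-0.01,0.96],[0,0,-0.0034]],[0.6,[0.143,-0.01,0.96],[0,0,-0.0034]],[0.6,[0.143,-0.01,0.96],[0,0,-0.0034]]]' 30 ; python3 - <<'E'
from h import *
st()
E
python3 -m inch '[[0.6,[0,0,-0.3],[0,0,0]],[0.6,[0,0,-0.8],[0,0,0]],[0.6,[0,0,-1],[0,0,0]],[0.6,[0,0,-1],[0,0,0]],[0.6,[0,0,-1],[0,0,0]]]'
python3 - <<'E'
from h import *
p,P=grab("wrist","w13");held("w13")
plan(.5649,-.2940,.13,8.6)
E
```

```text
t: 22.1
tcp_pos: [0.6975, -0.0637, 0.0315]
tool_rot: [0.999, 0.054, 0.002, 0.001]
force: [0.2, -0.3, 7.0]
finger_gap: 0.394
t22.10 tcp [ 0.6975 -0.0637  0.0315] x [0.994 0.108 0.004] z [ 0.004 -0.001 -1.   ] F [ 0.2 -0.3  7. ] T [-0.22  0.02 -0.04] gap 0.394 q [-0.25   0.864  1.355 -0.     0.918  1.212]
t: 22.6
tcp_pos: [0.6953, -0.0629, 0.129]
tool_rot: [0.999, 0.054, -0.0, -0.0]
force: [-0.2, 1.0, -1.2]
finger_gap: 0.39
held: n 7169 zrel med -0.0166 x range [-0.0252  0.02  ] y [-0.0241  0.0232]
t22.65 tcp [ 0.6945 -0.0628  0.1277] x [ 0.994  0.108 -0.003] z [-0.003  0.001 -1.   ] F [-0.4  0.  -1.8] T [-0.03  0.03 -0.02] gap 0.393 q [-0.25   0.74   1.317  0.     1.088  1.212]
shift [-1.539  2.158 -0.021] yaw now 6.21 turn [-0.0002  0.0005 -0.0066] rows>=1 q6 end 1.33
shift in turned frame [-1.627  2.092 -0.023]
```

```bash
python3 -m inch '[[0.6,[-0.2,0.3,0],[0,0,0]],[0.6,[-0.5,0.7,0],[0,0,0]],[0.6,[-0.5,0.7,0],[0,0,0]]]' && python3 -m inch '[[0.6,[-0.25,0.35,0],[0,0,0]],[0.6,[-0.5,0.7,0],[0,0,0]],[0.6,[-0.5,0.7,0],[0,0,0]]]' && python3 -m inch '[[0.6,[-0.25,0.35,0],[0,0,-0.0066]],[0.6,[-0.52,0.72,0],[0,0,-0.0066]],[0.6,[-0.52,0.72,0],[0,0,-0.0066]],[0.6,[-0.52,0.72,0],[0,0,-0.0066]]]'
python3 - <<'E'
from h import *
plan(.5668,-.2937,.108,8.6)
E
```

```text
t: 22.95
tcp_pos: [0.6494, -0.1425, 0.1263]
tool_rot: [0.999, 0.052, -0.004, -0.0]
force: [-0.2, 0.5, -2.4]
finger_gap: 0.39
t: 23.25
tcp_pos: [0.6084, -0.217, 0.1269]
tool_rot: [0.999, 0.052, -0.002, -0.0]
force: [0.3, 0.8, -1.1]
finger_gap: 0.387
t: 23.65
tcp_pos: [0.5669, -0.2902, 0.1277]
tool_rot: [0.997, 0.074, -0.001, -0.001]
force: [-0.4, -0.0, -1.0]
finger_gap: 0.39
t23.65 tcp [ 0.5669 -0.2902  0.1277] x [ 0.989  0.147 -0.002] z [-0.002  0.003 -1.   ] F [-0.4 -0.  -1. ] T [ 0.02 -0.01  0.02] gap 0.390 q [-6.490e-01  6.680e-01  1.487e+00  1.000e-03  9.900e-01  7.740e-01]
shift [-0.005  0.035  0.197] yaw now 8.43 turn [-0.0005  0.0003 -0.0005] rows>=1 q6 end 0.95
shift in turned frame [-0.006  0.034  0.197]
```

```bash
python3 -m inch '[[0.6,[-0.01,0.025,0.2],[0,0,0]],[0.6,[-0.01,0.025,0.2],[0,0,0]],[0.6,[-0.01,0.025,0.2],[0,0,0]]]'
python3 - <<'E'
from h import *
plan(.5668,-.2937,.037,8.6)
E
python3 -m inch '[[0.6,[-0.005,0,0.3],[0,0,0]],[0.6,[-0.005,0,0.55],[0,0,0]],[0.6,[-0.005,0,0.68],[0,0,0]],[0.6,[-0.005,0,0.71],[0,0,0]],[0.6,[-0.005,0,0.71],[0,0,0]]]'
```

```text
t: 23.95
tcp_pos: [0.5672, -0.2911, 0.1083]
tool_rot: [0.997, 0.076, -0.001, -0.001]
force: [0.3, -0.2, -0.5]
finger_gap: 0.39
t23.95 tcp [ 0.5672 -0.2911  0.1083] x [ 0.989  0.151 -0.002] z [-0.002  0.002 -1.   ] F [ 0.3 -0.2 -0.5] T [-0.01  0.02  0.04] gap 0.390 q [-6.490e-01  6.950e-01  1.497e+00  1.000e-03  9.520e-01  7.700e-01]
shift [-0.007  0.027  0.713] yaw now 8.67 turn [-0.0004  0.0003  0.0002] rows>=1 q6 end 0.95
shift in turned frame [-0.008  0.025  0.713]
t: 24.45
tcp_pos: [0.5672, -0.2929, 0.0385]
tool_rot: [0.997, 0.075, 0.0, 0.0]
force: [-0.5, -0.8, -0.9]
finger_gap: 0.391
```

```bash
python3 -m inch '[[0.6,[0,0,0.01],[0,0,0]],[-0.05,[0,0,0.01],[0,0,0]],[-0.05,[0,0,0.01],[0,0,0]],[-0.05,[0,0,0.01],[0,0,0]],[-0.05,[0,0,-0.3],[0,0,0]],[-0.05,[0,0,-0.9],[0,0,0]],[-0.05,[0,0,-0.9],[0,0,0]],[-0.05,[0,0,-0.9],[0,0,0]]]'
python3 -m inch '[[-0.05,[-0.2,0,-1],[0,0,0]],[-0.05,[-0.2,0,-1],[0,0,0]],[-0.05,[-0.2,0,-1],[0,0,0]],[-0.05,[-0.2,0,-1],[0,0,0]]]'
python3 - <<'E'
from h import *
st()
p,P=grab("wrist","w14");blocks(p,P,yr=(-.45,.2))
p,P=grab("scene","s14");
E
```

```text
t: 25.25
tcp_pos: [0.5683, -0.2943, 0.1314]
tool_rot: [0.997, 0.075, 0.002, 0.002]
force: [-0.1, 0.6, -1.0]
finger_gap: 0.523
t: 25.65
tcp_pos: [0.5467, -0.2962, 0.2284]
tool_rot: [0.997, 0.075, 0.0, 0.0]
force: [0.2, 0.0, -0.0]
finger_gap: 0.524
t25.65 tcp [ 0.5467 -0.2962  0.2284] x [0.989 0.149 0.   ] z [ 0.001 -0.    -1.   ] F [ 0.2  0.  -0. ] T [-0.05  0.02  0.01] gap 0.524 q [-0.676  0.526  1.445  0.     1.17   0.745]
px [169 136] pos 0.5654 -0.1389 size 46.7 33.3 yaw -81.5 z 0.0470 bgr [40 83 90] YELLOW
px [321 160] pos 0.5650 -0.2949 size 45.7 33.6 yaw 8.2 z 0.0507 bgr [85 89 89] 
px [388 160] pos 0.5752 -0.3626 size 45.6 34.3 yaw 8.6 z 0.0506 bgr [102 105 105] 
px [322 215] pos 0.5055 -0.3052 size 45.5 33.9 yaw 8.5 z 0.0506 bgr [91 96 97] 
px [384 214] pos 0.5166 -0.3715 size 45.5 34.1 yaw 8.8 z 0.0507 bgr [ 96 100 100] 
px [108 246] pos 0.4338 -0.0746 size 36.7 14.6 yaw 38.9 z 0.0515 bgr [44 49 51]
```

View pics/w14.png

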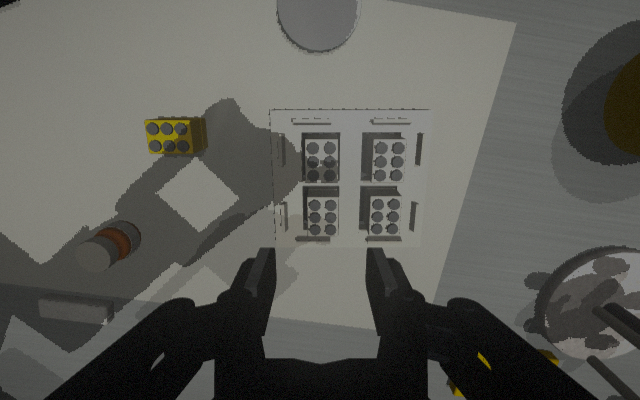

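View pics/s14.png

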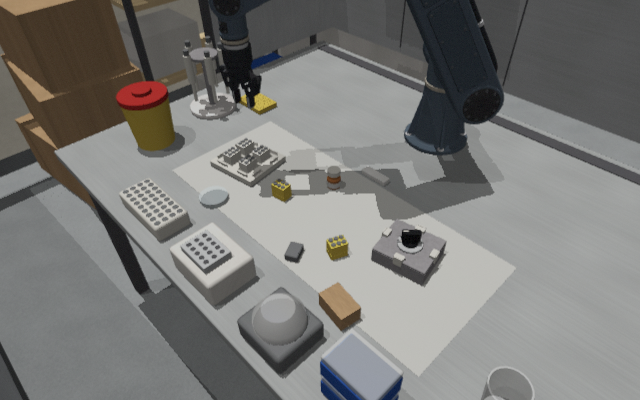

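All four blocks stand upright in their bays, at (321,160), (388,160), (322,215) and (384,214), with equal heights. I'll re-fit the carrier from several views, then go to the lid.

```bash
python3 - <<'E'
from h import *
s,Rm=st()
d=np.load("pics/w14.npy");P=cloud("wrist",d)
z=P[...,2]
m=(z>.018)&(z<.026)&(np.hypot(P[...,0]-.54,P[...,1]+.331)<.14)
k,l,s_,c=cv2.connectedComponentsWithStats(m.astype(np.uint8)); i=1+np.argmax(s_[1:,4])
print(fitrect(P,l==i))
E
python3 -m inch '[[-0.05,[-0.1,-1,0],[0,0,0]],[-0.05,[-0.1,-1,0],[0,0,0]],[-0.05,[-0.1,-1,0],[0,0,0]]]' && python3 -m inch '[[-0.5,[-0.1,-1,0],[0,0,0]],[-0.5,[-0.1,-1,0],[0,0,0]],[-0.5,[-0.1,-1,0],[0,0,0]]]' && python3 -m inch '[[-0.5,[-0.1,-1,0],[0,0,0]],[-0.5,[-0.1,-1,0],[0,0,0]],[-0.5,[-0.1,-1,0],[0,0,0]]]' && python3 -m inch '[[-0.5,[-0.1,-1,0],[0,0,0]],[-0.5,[-0.1,-1,0],[0,0,0]],[-0.5,[-0.1,-1,0],[0,0,0]]]' && python3 -m inch '[[-0.5,[-0.1,-1,0],[0,0,0]],[-0.5,[-0.1,-1,0],[0,0,0]],[-0.5,[-0.1,-1,0],[0,0,0]],[-0.5,[-0.1,-1,0],[0,0,0]]]'
python3 - <<'E'
from h import *
st()
p,P=grab("wrist","w15");p,P=grab("scene","s15")
E
```

```text
t25.75 tcp [ 0.5457 -0.2952  0.226 ] x [ 0.989  0.149 -0.003] z [-0.003  0.003 -1.   ] F [ 0.3 -0.6 -0. ] T [-0.04 -0.01  0.01] gap 0.522 q [-0.676  0.529  1.447  0.     1.17   0.745]
((537.8892211914062, -329.60174560546875), (159.31297302246094, 174.4445343017578), 8.6267671585083)
t: 26.05
tcp_pos: [0.5175, -0.1915, 0.225]
tool_rot: [0.997, 0.077, -0.005, -0.005]
force: [-0.3, 0.2, -0.2]
finger_gap: 0.523
t: 26.35
tcp_pos: [0.493, -0.0956, 0.2259]
tool_rot: [0.997, 0.077, -0.004, -0.003]
force: [0.4, -1.3, -0.3]
finger_gap: 0.754
t: 26.65
tcp_pos: [0.4688, 0.0006, 0.2264]
tool_rot: [0.997, 0.078, -0.003, -0.002]
force: [-0.4, -0.2, -0.5]
finger_gap: 0.754
t: 26.95
tcp_pos: [0.445, 0.0972, 0.2269]
tool_rot: [0.997, 0.078, -0.002, -0.001]
force: [0.4, -1.2, 0.0]
finger_gap: 0.75
t: 27.35
tcp_pos: [0.4232, 0.1908, 0.2275]
tool_rot: [0.997, 0.076, -0.001, 0.001]
force: [-0.7, -0.7, -0.8]
finger_gap: 0.751
t27.35 tcp [0.4232 0.1908 0.2275] x [ 0.988  0.152 -0.001] z [-0.001 -0.001 -1.   ] F [-0.7 -0.7 -0.8] T [-0.03  0.   -0.  ] gap 0.751 q [ 1.830e-01  3.180e-01  1.826e+00 -1.000e-03  9.980e-01  1.602e+00]
```

View pics/w15.png

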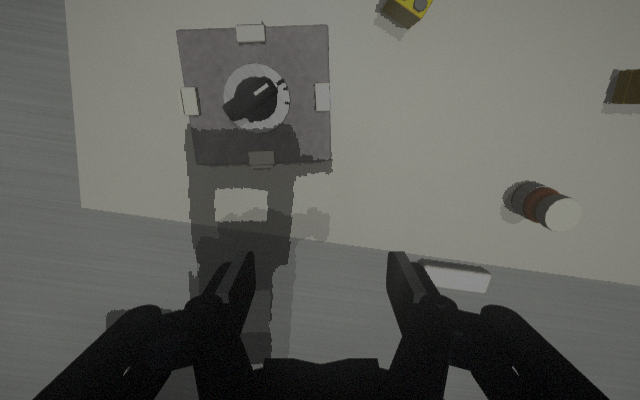

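```bash
cat >> h.py <<'E'
def fitlid(P,guess,zb=0.0):
    z=P[...,2]-zb
    near=np.hypot(P[...,0]-guess[0],P[...,1]-guess[1])
    m=(z>.042)&(z<.0515)&(near<.105)
    k,l,s_,c=cv2.connectedComponentsWithStats(m.astype(np.uint8)); i=1+np.argmax(s_[1:,4])
    X=P[l==i]; print("lid top z med",np.median(X[:,2]).round(4),"minrect",cv2.minAreaRect((X[:,:2]*1000).astype(np.float32)))
    kn=(z>.082)&(z<.11)&(near<.05)
    r=fitrect(P,kn); print("knob",r,"z",np.percentile(P[kn][:,2],90).round(4),kn.sum())
    return X
E
python3 - <<'E'
from h import *
st();P=cloud("wrist",np.load("pics/w15.npy"));p=cv2.imread("pics/w15.png")
fitlid(P,(.492,.265))
P2=cloud("scene",np.load("pics/s15.npy"));fitlid(P2,(.492,.265))
K,o,M=cam("wrist")
cr=p[10:190,150:370];cv2.imwrite("pics/w15c.png",cv2.resize(cr,None,fx=3,fy=3,interpolation=2))
E
```

```text
t27.45 tcp [0.4237 0.1895 0.2277] x [ 0.989  0.148 -0.001] z [-0.001 -0.001 -1.   ] F [-0.6  0.2  0.3] T [-0.01  0.01  0.03] gap 0.753 q [ 1.800e-01  3.180e-01  1.826e+00 -1.000e-03  9.980e-01  1.602e+00]
lid top z med 0.0471 minrect ((492.3182067871094, 261.06854248046875), (126.2684555053711, 140.06581115722656), 10.31008529663086)
knob ((492.26812744140625, 261.0121154785156), (16.268489837646484, 46.15199279785156), 41.6903190612793) z 0.0929 1123
lid top z med 0.047 minrect ((492.0008850097656, 265.731201171875), (132.97378540039062, 145.44602966308594), 12.247394561767578)
knob ((492.1258850097656, 265.83367919921875), (19.532854080200195, 45.999061584472656), 44.7562255859375) z 0.0934 142
```

View pics/w15c.png

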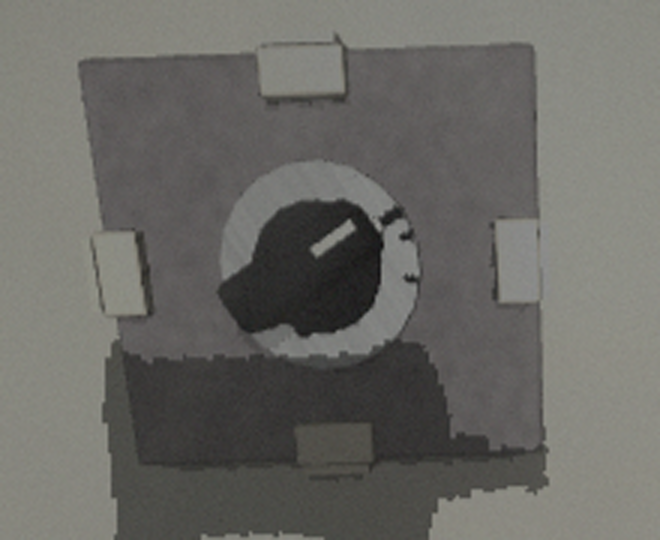

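```bash
python3 - <<'E'
from h import *
P=cloud("wrist",np.load("pics/w15.npy"))
c=np.array([.4923,.2610]);a=np.radians(-48.3);D=P[...,:2]-c
u=D@[np.cos(a),np.sin(a)];w=D@[-np.sin(a),np.cos(a)];z=P[...,2]
for lo,hi in((10,13),(13,16),(16,19),(21,24),(24,28),(28,31),(34,40)):
    for sgn in(1,-1):
        m=(w*sgn*1000>lo)&(w*sgn*1000<hi)&(abs(u)<.011); print(lo,hi,sgn,m.sum(),np.percentile(z[m],[5,50,95]).round(4) if m.any() else "")
m=np.hypot(D[...,0],D[...,1])<.022
print(np.histogram(z[m],bins=np.arange(.04,.1,.003)))
E
```

```text
10 13 1 13 [0.0585 0.0596 0.0599]
10 13 -1 77 [0.0575 0.0591 0.0602]
13 16 1 82 [0.058  0.0591 0.0604]
13 16 -1 71 [0.058  0.0591 0.0604]
16 19 1 69 [0.0535 0.0589 0.0602]
16 19 -1 78 [0.0532 0.0589 0.0604]
21 24 1 81 [0.0523 0.0532 0.0546]
21 24 -1 72 [0.0518 0.0532 0.0542]
24 28 1 104 [0.0522 0.0532 0.0542]
24 28 -1 94 [0.0521 0.0532 0.0542]
28 31 1 73 [0.0519 0.0529 0.0544]
28 31 -1 70 [0.0501 0.0531 0.0541]
34 40 1 161 [0.046  0.0472 0.0486]
34 40 -1 131 [0.0459 0.047  0.0485]
(array([  0,   0,   0,  15, 171,  49, 528,   5,   8,  12,  13,  11,  16,
        14,  19,  16, 172, 847,   7]), array([0.04 , 0.043, 0.046, 0.049, 0.052, 0.055, 0.058, 0.061, 0.064,
       0.067, 0.07 , 0.073, 0.076, 0.079, 0.082, 0.085, 0.088, 0.091,
       0.094, 0.097]))
```

```bash
python3 - <<'E'
from h import *
plan(.492,.262,.2,131.7)
E
```

```text
t27.45 tcp [0.4237 0.1895 0.2277] x [ 0.989  0.148 -0.001] z [-0.001 -0.001 -1.   ] F [-0.6  0.2  0.3] T [-0.01  0.01  0.03] gap 0.753 q [ 1.800e-01  3.180e-01  1.826e+00 -1.000e-03  9.980e-01  1.602e+00]
shift [ 0.783 -0.616  0.276] yaw now 8.52 turn [-0.000e+00  2.000e-04 -3.422e-01] rows>=15 q6 end -0.31
shift in turned frame [0.087 0.992 0.277]
```

```bash
python3 -m inch '[[-0.5,[0.78,-0.62,0.28],[0,0,-0.342]],[-0.5,[0.78,-0.62,0.28],[0,0,-0.342]],[-0.5,[0.78,-0.62,0.28],[0,0,-0.342]],[-0.5,[0.78,-0.62,0.28],[0,0,-0.342]],[-0.5,[0.78,-0.62,0.28],[0,0,-0.342]],[-0.5,[0.78,-0.62,0.28],[0,0,-0.342]],[-0.5,[0.78,-0.62,0.28],[0,0,-0.342]],[-0.5,[0.78,-0.62,0.28],[0,0,-0.342]],[-0.5,[0.78,-0.62,0.28],[0,0,-0.342]],[-0.5,[0.78,-0.62,0.28],[0,0,-0.342]],[-0.5,[0.78,-0.62,0.28],[0,0,-0.342]],[-0.5,[0.78,-0.62,0.28],[0,0,-0.342]],[-0.5,[0.78,-0.62,0.28],[0,0,-0.342]],[-0.5,[0.78,-0.62,0.28],[0,0,-0.342]],[-0.5,[0.78,-0.62,0.28],[0,0,-0.342]],[-0.5,[0.78,-0.62,0.28],[0,0,-0.342]],[-0.5,[0.78,-0.62,0.28],[0,0,-0.342]],[-0.5,[0.78,-0.62,0.28],[0,0,-0.342]]]'
python3 - <<'E'
from h import *
st();p,P=grab("wrist","w16");fitlid(P,(.492,.262));st()
E
```

```text
t: 29.25
tcp_pos: [0.4913, 0.2628, 0.2002]
tool_rot: [0.41, 0.912, -0.0, -0.0]
force: [-1.1, -0.2, -0.3]
finger_gap: 0.748
t29.25 tcp [0.4913 0.2628 0.2002] x [-0.664  0.748 -0.   ] z [-0. -0. -1.] F [-1.1 -0.2 -0.3] T [ 0.01 -0.02 -0.01] gap 0.748 q [ 0.291  0.476  1.637 -0.     1.028 -0.435]
lid top z med 0.0467 minrect ((490.8907165527344, 264.0389709472656), (126.06861877441406, 141.933837890625), 10.546730995178223)
knob ((490.8405456542969, 262.7597961425781), (15.808534622192383, 45.62773513793945), 41.85087585449219) z 0.0924 1026
t29.30 tcp [0.4911 0.2631 0.2002] x [-0.664  0.748 -0.   ] z [-0. -0. -1.] F [ 0.1  0.2 -0.1] T [0.03 0.03 0.01] gap 0.749 q [ 0.291  0.476  1.637 -0.     1.029 -0.435]
```

View pics/w16.png

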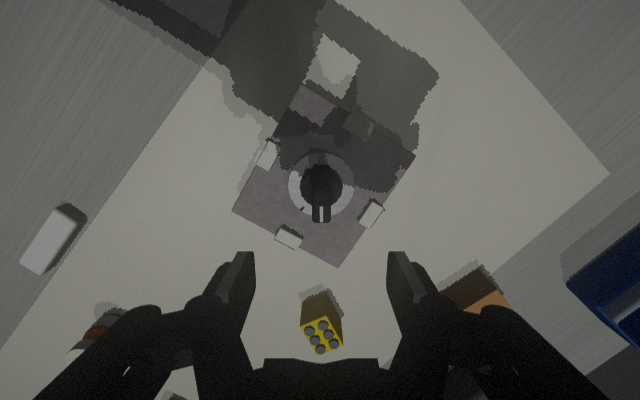

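The knob bar at (321,185) lines up with the jaw axis. I'll descend in two stages.

```bash
python3 -m inch '[[-0.4,[0,0,0.4],[0,0,-0.0007]],[-0.4,[0,0,0.8],[0,0,-0.0007]],[-0.4,[0,0,0.8],[0,0,-0.0007]],[-0.4,[0,0,0.8],[0,0,-0.0007]]]'
python3 - <<'E'
from h import *
plan(.4908,.2628,.065,131.85);p,P=grab("wrist","w17");fitlid(P,(.492,.262))
E
```

```text
t: 29.7
tcp_pos: [0.4906, 0.2637, 0.1202]
tool_rot: [0.407, 0.913, -0.001, -0.001]
force: [1.3, 0.4, -0.1]
finger_gap: 0.699
t29.70 tcp [0.4906 0.2637 0.1202] x [-0.668  0.744  0.001] z [-0.001 -0.    -1.   ] F [ 1.3  0.4 -0.1] T [-0.01 -0.07  0.03] gap 0.699 q [ 0.293  0.593  1.702 -0.     0.848 -0.439]
shift [-0.008 -0.004  0.552] yaw now 131.94 turn [-0.0002 -0.0001  0.0002] rows>=1 q6 end -0.24
shift in turned frame [-0.008 -0.005  0.552]
lid top z med 0.0467 minrect ((491.0570983886719, 262.59173583984375), (131.73080444335938, 139.8641815185547), 10.6494722366333)
knob ((490.8942565917969, 263.1116943359375), (15.825716018676758, 45.527122497558594), 41.612022399902344) z 0.0924 1948
```

View pics/w17.png

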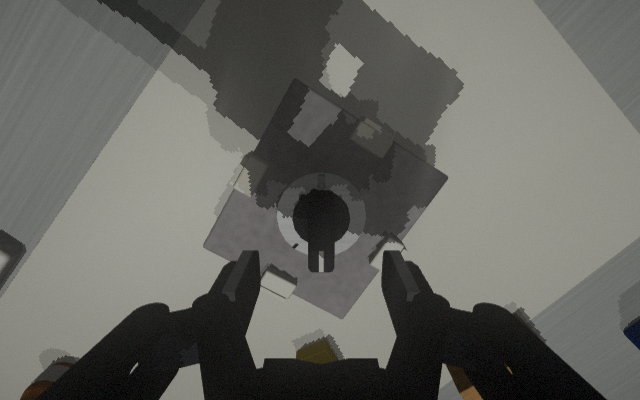

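```bash
python3 -m inch '[[-0.2,[0,0,0.2],[0,0,0]],[-0.2,[0,0,0.4],[0,0,0]],[-0.2,[0,0,0.55],[0,0,0]],[-0.2,[0,0,0.55],[0,0,0]],[-0.2,[0,0,0.55],[0,0,0]]]'
python3 - <<'E'
from h import *
plan(.4908,.2628,.065,131.85)
E
```

```text
t: 30.25
tcp_pos: [0.4921, 0.2642, 0.0671]
tool_rot: [0.407, 0.913, 0.001, 0.001]
force: [0.4, -0.6, 0.1]
finger_gap: 0.597
t30.25 tcp [0.4921 0.2642 0.0671] x [-0.669  0.744 -0.001] z [ 0.003  0.001 -1.   ] F [ 0.4 -0.6  0.1] T [ 0.01 -0.    0.  ] gap 0.597 q [ 0.293  0.68   1.73  -0.     0.728 -0.44 ]
shift [-0.002 -0.02   0.021] yaw now 131.96 turn [0.0005 0.0002 0.0003] rows>=1 q6 end -0.24
shift in turned frame [-0.002 -0.02   0.021]
```

```bash
python3 -m inch '[[-0.2,[0,-0.018,0.02],[0,0,0]],[-0.2,[0,-0.018,0.02],[0,0,0]],[1,[0,-0.018,0.02],[0,0,0]],[1,[0,-0.018,0.02],[0,0,0]],[1,[0,-0.018,0.02],[0,0,0]],[1,[0,-0.018,0.02],[0,0,0]],[1,[0,-0.018,0.02],[0,0,0]],[1,[0,-0.018,0.02],[0,0,0]],[1,[0,-0.018,0.02],[0,0,0]],[1,[0,-0.018,0.02],[0,0,0]]]' 80
python3 - <<'E'
from h import *
st()
p,P=grab("wrist","w18");fitlid(P,(.492,.262))
E
```

```text
t: 31.25
tcp_pos: [0.4901, 0.2628, 0.0639]
tool_rot: [0.407, 0.913, 0.001, 0.001]
force: [0.2, 0.8, 6.1]
finger_gap: 0.171
t31.25 tcp [0.4901 0.2628 0.0639] x [-0.668  0.744 -0.001] z [ 0.002  0.001 -1.   ] F [0.2 0.8 6.1] T [ 0.09  0.02 -0.03] gap 0.171 q [ 0.291  0.684  1.737  0.     0.72  -0.441]
lid top z med 0.0467 minrect ((490.3248291015625, 263.8264465332031), (131.610107421875, 142.15855407714844), 12.862662315368652)
knob ((485.03082275390625, 270.6177978515625), (55.78982162475586, 53.807186126708984), 83.3717269897461) z 0.1074 6658
```

```bash
python3 -m inch '[[1,[0,0,-0.1],[0,0,0]],[1,[0,0,-0.3],[0,0,0]],[1,[0,0,-0.6],[0,0,0]],[1,[0,0,-0.9],[0,0,0]],[1,[0,0,-1],[0,0,0]],[1,[0,0,-1],[0,0,0]],[1,[0,0,-1],[0,0,0]]]'
python3 - <<'E'
from h import *
st();p,P=grab("scene","s19");p,P=grab("side","d19");p,P=grab("wrist","w19")
cv2.imwrite("pics/d19.png",cv2.imread("pics/d19.png"))
E
```

```text
t: 32.0
tcp_pos: [0.4881, 0.2621, 0.1621]
tool_rot: [0.407, 0.913, -0.001, -0.001]
force: [0.4, -0.1, -4.2]
finger_gap: 0.172
t32.00 tcp [0.4881 0.2621 0.1621] x [-0.668  0.744  0.001] z [-0.003 -0.001 -1.   ] F [ 0.4 -0.1 -4.2] T [-0.03 -0.   -0.  ] gap 0.172 q [ 0.291  0.527  1.677 -0.     0.941 -0.441]
```

View pics/s19.png

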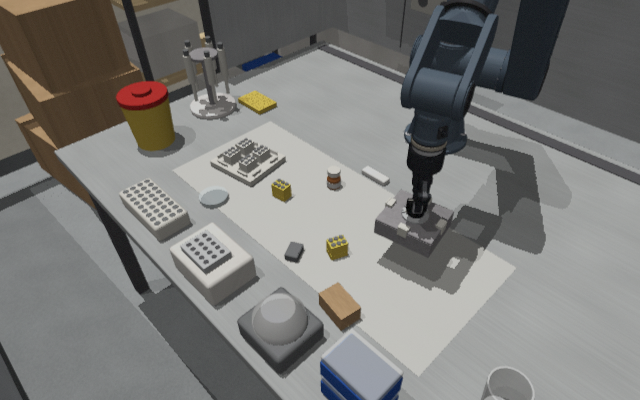

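View pics/w19.png

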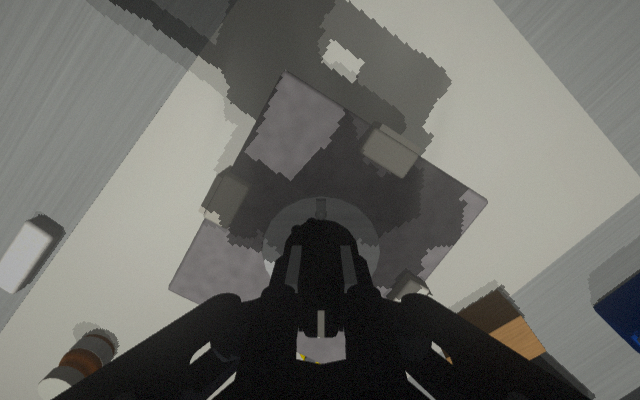

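```bash
cat >> h.py <<'E'
def lidintool(name,off=.064,cpos=None):
    s=sense();Rm=R.from_quat(s["tool_rot"]).as_matrix();P=cloud("wrist",np.load(f"pics/{name}.npy"))
    L=(P-s["tcp_pos"])@Rm
    zl=off-.047
    m=(np.abs(L[...,2]-zl)<.006)&(np.hypot(L[...,0],L[...,1])<.105)
    k,l,s_,c=cv2.connectedComponentsWithStats(m.astype(np.uint8)); keep=np.isin(l,[i for i in range(1,k) if s_[i,4]>150])
    X=L[keep]
    A=np.c_[X[:,:2],np.ones(len(X))];co=np.linalg.lstsq(A,X[:,2],rcond=None)[0]
    r=np.abs(A@co-X[:,2])<.002; co=np.linalg.lstsq(A[r],X[r,2],rcond=None)[0]
    print("plane tilt deg",np.degrees(co[:2]).round(2),"z %.4f"%co[2])
    rc=cv2.minAreaRect((X[:,:2]*1000).astype(np.float32));print("rect in tool",rc)
    # world yaw
    (cx,cy),(w,h),a=rc
    if w>h: a+=90
    v=Rm@[np.cos(np.radians(a)),np.sin(np.radians(a)),0]
    yw=np.degrees(np.arctan2(v[1],v[0])); yw=(yw+90)%180-90
    print("lid world c",(s["tcp_pos"]+Rm@[cx/1e3,cy/1e3,0]).round(4),"yaw %.2f"%yw)
E
python3 - <<'E'
from h import *
st();lidintool("w19")
plan(.5394,-.3312,.162,8.6-10.45+131.9)
E
```

```text
t32.15 tcp [0.4881 0.2621 0.1616] x [-0.668  0.744  0.002] z [-0.004 -0.001 -1.   ] F [ 0.3  0.3 -4.3] T [-0.02 -0.03  0.  ] gap 0.176 q [ 0.291  0.528  1.677 -0.     0.941 -0.441]
plane tilt deg [-0.08  0.03] z 0.0173
rect in tool ((-0.05788421630859375, 0.6368637084960938), (142.79989624023438, 132.47254943847656), 30.92432975769043)
lid world c [0.4887 0.2625 0.1615] yaw 11.02
t32.15 tcp [0.4881 0.2621 0.1616] x [-0.668  0.744  0.002] z [-0.004 -0.001 -1.   ] F [ 0.3  0.3 -4.3] T [-0.02 -0.03  0.  ] gap 0.176 q [ 0.291  0.528  1.677 -0.     0.941 -0.441]
shift [-4.756 -3.585  0.   ] yaw now 131.95 turn [-0.0006 -0.0003  0.0053] rows>=1 q6 end -0.21
shift in turned frame [-4.872e+00 -3.425e+00 -4.000e-03]
```

```bash
python3 -m inch '[[1,[-0.2,-0.15,0],[0,0,0]],[1,[-0.5,-0.37,0],[0,0,0]],[1,[-0.95,-0.7,0],[0,0,0]],[1,[-0.95,-0.7,0],[0,0,0]]]' && python3 -m inch '[[1,[-0.4,-0.3,0],[0,0,0]],[1,[-0.95,-0.72,0],[0,0,0]],[1,[-0.95,-0.72,0],[0,0,0]]]' && python3 -m inch '[[1,[-0.4,-0.3,0],[0,0,0]],[1,[-0.95,-0.72,0],[0,0,0]],[1,[-0.95,-0.72,0],[0,0,0]]]' && python3 -m inch '[[1,[-0.4,-0.3,0],[0,0,0]],[1,[-0.95,-0.72,0],[0,0,0]],[1,[-0.95,-0.72,0],[0,0,0]]]' && python3 -m inch '[[1,[-0.3,-0.2,0],[0,0,0.002]],[1,[-0.7,-0.5,0],[0,0,0.005]],[1,[-0.9,-0.7,0],[0,0,0.005]],[1,[-0.9,-0.7,0],[0,0,0.005]],[1,[-0.9,-0.7,0],[0,0,0.005]]]'
python3 - <<'E'
from h import *
st();p,P=grab("wrist","w20");lidintool("w20")
p,P=grab("scene","s20")
plan(.5394,-.3312,.162,130.05)
E
```

```text
t: 32.55
tcp_pos: [0.501, 0.1406, 0.1622]
tool_rot: [0.409, 0.913, -0.002, -0.001]
force: [0.5, 0.9, -3.0]
finger_gap: 0.172
t: 32.85
tcp_pos: [0.5113, 0.0229, 0.1625]
tool_rot: [0.408, 0.913, -0.001, 0.0]
force: [0.8, 0.6, -3.4]
finger_gap: 0.177
t: 33.15
tcp_pos: [0.5219, -0.0967, 0.1627]
tool_rot: [0.409, 0.913, -0.001, 0.001]
force: [0.5, 1.1, -4.1]
finger_gap: 0.173
t: 33.45
tcp_pos: [0.5319, -0.2162, 0.1626]
tool_rot: [0.409, 0.913, -0.001, 0.001]
force: [-0.1, 0.4, -4.3]
finger_gap: 0.174
t: 33.95
tcp_pos: [0.538, -0.3243, 0.1618]
tool_rot: [0.422, 0.907, 0.001, -0.002]
force: [-0.1, 0.1, -4.2]
finger_gap: 0.173
t33.95 tcp [ 0.538  -0.3243  0.1618] x [-0.644  0.765  0.004] z [-0.002  0.003 -1.   ] F [-0.1  0.1 -4.2] T [0.08 0.01 0.07] gap 0.173 q [-7.200e-01  6.140e-01  1.486e+00  1.000e-03  1.045e+00 -1.420e+00]
plane tilt deg [-0.11  0.04] z 0.0173
rect in tool ((0.16912841796875, 0.36833953857421875), (142.77734375, 132.05642700195312), 31.239816665649414)
lid world c [ 0.5381 -0.3229  0.1619] yaw 8.90
t34.05 tcp [ 0.5382 -0.3229  0.1622] x [-0.645  0.764  0.004] z [-0.002  0.003 -1.   ] F [ 0.4 -0.5 -4.1] T [ 0.02  0.01 -0.04] gap 0.172 q [-7.190e-01  6.130e-01  1.487e+00  1.000e-03  1.045e+00 -1.420e+00]
shift [-0.071 -0.044  0.002] yaw now 130.19 turn [ 0.     -0.0006  0.0004] rows>=1 q6 end -1.24
shift in turned frame [-0.071 -0.044  0.002]
```

View pics/w20.png

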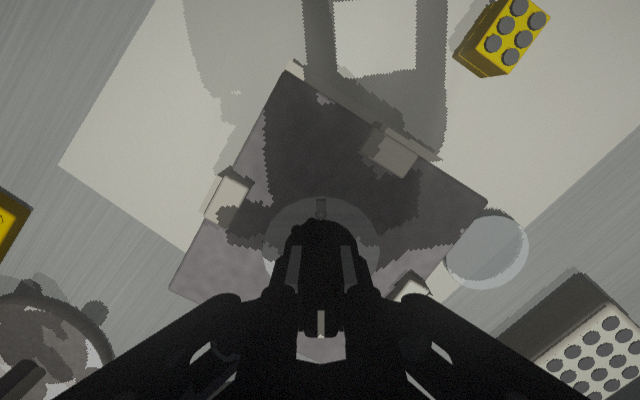

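View pics/s20.png

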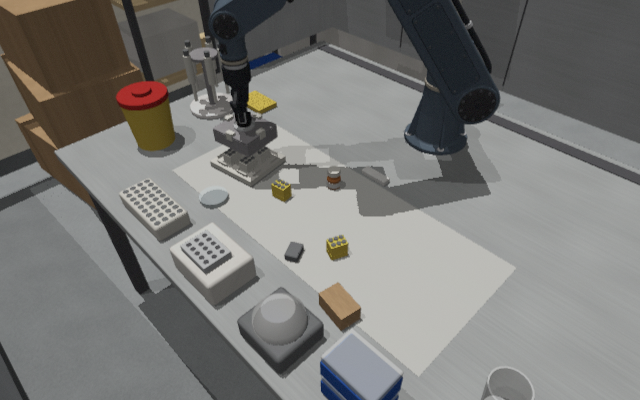

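```bash
cat >> h.py <<'E'
def rims(name,zlid,c=(.5393,-.3312),yaw=8.63):
    P=cloud("wrist",np.load(f"pics/{name}.npy")); a=np.radians(yaw)
    D=P[...,:2]-np.array(c);u=(D@[np.cos(a),np.sin(a)])*1000;w=(D@[-np.sin(a),np.cos(a)])*1000;z=P[...,2]
    for nm,zc,U,W in(("carrier",.022,80,87),("lid",zlid,63,70)):
        m=(abs(z-zc)<.004)
        for lab,A,B,hA,hB in(("u",u,w,U,W),("w",w,u,W,U)):
            for sg in(1,-1):
                # per-slice extent along A
                ex=[];bb=[]
                for b in np.arange(-hB+8,hB-8,3):
                    k=m&(abs(B-b)<1.5)&(sg*A>hA-14)&(sg*A<hA+8)
                    if k.sum()>5: ex.append(np.percentile(sg*A[k],97));bb.append(b)
                if len(ex)>4:
                    ex=np.array(ex);bb=np.array(bb);md=np.median(ex);g=abs(ex-md)<2.5
                    pf=np.polyfit(bb[g],ex[g],1) if g.sum()>3 else [0,0]
                    print(nm,lab,sg,"edge %.2f (nom %d)"%(md,hA),"n",len(ex),"slope deg %.2f"%np.degrees(pf[0]))
E
python3 - <<'E'
from h import *
p,P=grab("wrist","w21");s,_=st();rims("w21",s["tcp_pos"][2]-.017)
E
```

```text
t34.10 tcp [ 0.5384 -0.3229  0.1625] x [-0.646  0.763  0.003] z [-0.002  0.002 -1.   ] F [ 0.1  0.  -3.5] T [-0.01  0.04 -0.  ] gap 0.173 q [-7.180e-01  6.130e-01  1.487e+00  1.000e-03  1.045e+00 -1.420e+00]
carrier w 1 edge 86.55 (nom 87) n 34 slope deg 0.09
lid u 1 edge 62.09 (nom 63) n 25 slope deg -0.38
lid u -1 edge 61.82 (nom 63) n 33 slope deg 0.25
lid w 1 edge 76.37 (nom 70) n 37 slope deg 0.22
lid w -1 edge 61.96 (nom 70) n 15 slope deg -0.20
```

```bash
python3 - <<'E'
from h import *
plan(.5386,-.3302,.107,130.0)
E
```

```text
t34.10 tcp [ 0.5384 -0.3229  0.1625] x [-0.646  0.763  0.003] z [-0.002  0.002 -1.   ] F [ 0.1  0.  -3.5] T [-0.01  0.04 -0.  ] gap 0.173 q [-7.180e-01  6.130e-01  1.487e+00  1.000e-03  1.045e+00 -1.420e+00]
shift [-0.059 -0.046  0.555] yaw now 130.23 turn [ 0.     -0.0005  0.0006] rows>=1 q6 end -1.24
shift in turned frame [-0.057 -0.046  0.555]
```

```bash
python3 -m inch '[[1,[-0.058,-0.046,0],[0,0,0.0005]],[1,[-0.058,-0.046,0.1],[0,0,0.0005]],[1,[-0.058,-0.046,0.3],[0,0,0.0005]],[1,[-0.058,-0.046,0.5],[0,0,0.0005]],[1,[-0.058,-0.046,0.55],[0,0,0.0005]],[1,[-0.058,-0.046,0.55],[0,0,0.0005]],[1,[-0.058,-0.046,0.55],[0,0,0.0005]]]'
python3 - <<'E'
from h import *
p,P=grab("wrist","w22");s,_=st();rims("w22",s["tcp_pos"][2]-.017);lidintool("w22")
E
```

```text
t: 34.8
tcp_pos: [0.5396, -0.3327, 0.1088]
tool_rot: [0.423, 0.906, -0.0, 0.001]
force: [0.3, -0.2, -3.6]
finger_gap: 0.172
t34.85 tcp [ 0.5398 -0.3329  0.1093] x [-0.643  0.766 -0.002] z [ 0.002 -0.001 -1.   ] F [ 0.2 -1.  -4.5] T [-0.01  0.02 -0.04] gap 0.171 q [-0.729  0.688  1.51   0.     0.941 -1.426]
carrier u -1 edge 79.30 (nom 80) n 43 slope deg -0.00
carrier w 1 edge 86.26 (nom 87) n 48 slope deg 0.03
lid u 1 edge 62.18 (nom 63) n 28 slope deg 0.18
lid u -1 edge 61.89 (nom 63) n 34 slope deg 0.02
lid w 1 edge 66.59 (nom 70) n 29 slope deg -0.01
lid w -1 edge 71.27 (nom 70) n 20 slope deg 0.03
plane tilt deg [-0.09  0.04] z 0.0173
rect in tool ((-0.047954559326171875, 0.35511016845703125), (143.22308349609375, 132.15782165527344), 30.92379379272461)
lid world c [ 0.5401 -0.3327  0.1093] yaw 9.06
```

View pics/w22.png

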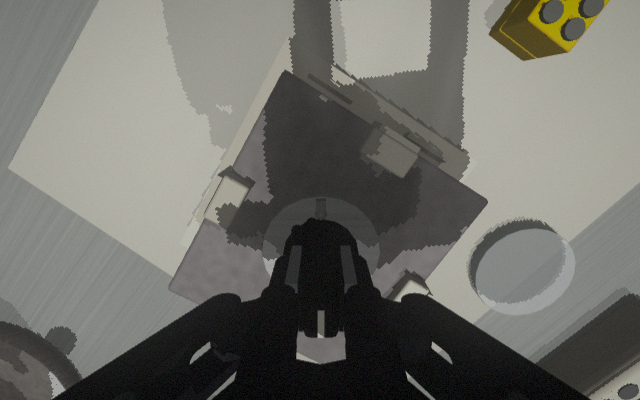

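```bash
python3 - <<'E'
from h import *
plan(.5391,-.3303,.094,130.0)
E
```

```text
t34.85 tcp [ 0.5398 -0.3329  0.1093] x [-0.643  0.766 -0.002] z [ 0.002 -0.001 -1.   ] F [ 0.2 -1.  -4.5] T [-0.01  0.02 -0.04] gap 0.171 q [-0.729  0.688  1.51   0.     0.941 -1.426]
shift [0.025 0.011 0.153] yaw now 129.98 turn [ 0.0001  0.0003 -0.0001] rows>=1 q6 end -1.25
shift in turned frame [0.024 0.011 0.153]
```

```bash
python3 -m inch '[[1,[0.025,0.011,0],[0,0,0]],[1,[0.025,0.011,0.05],[0,0,0]],[1,[0.025,0.011,0.1],[0,0,0]],[1,[0.025,0.011,0.14],[0,0,0]],[1,[0.025,0.011,0.14],[0,0,0]],[1,[0.025,0.011,0.14],[0,0,0]]]'
python3 - <<'E'
from h import *
p,P=grab("wrist","w23");s,_=st();rims("w23",s["tcp_pos"][2]-.017)
plan(.5391,-.3306,.087,130.0)
E
```

```text
t: 35.45
tcp_pos: [0.5382, -0.3297, 0.094]
tool_rot: [0.423, 0.906, 0.0, -0.0]
force: [-0.3, 0.3, -4.5]
finger_gap: 0.168
t35.50 tcp [ 0.5383 -0.3298  0.0942] x [-0.642  0.766  0.   ] z [-0.  0. -1.] F [-1.2 -0.4 -3.9] T [-0.02  0.    0.  ] gap 0.170 q [-0.726  0.707  1.524 -0.     0.911 -1.424]
carrier u -1 edge 79.33 (nom 80) n 53 slope deg -0.00
carrier w 1 edge 86.37 (nom 87) n 48 slope deg 0.02
lid u 1 edge 61.21 (nom 63) n 23 slope deg 0.07
lid u -1 edge 62.79 (nom 63) n 41 slope deg 0.00
lid w 1 edge 69.77 (nom 70) n 30 slope deg -0.05
lid w -1 edge 68.21 (nom 70) n 19 slope deg -0.32
t35.50 tcp [ 0.5383 -0.3298  0.0942] x [-0.642  0.766  0.   ] z [-0.  0. -1.] F [-1.2 -0.4 -3.9] T [-0.02  0.    0.  ] gap 0.170 q [-0.726  0.707  1.524 -0.     0.911 -1.424]
shift [-0.011  0.001  0.072] yaw now 129.97 turn [-0.     -0.     -0.0001] rows>=1 q6 end -1.25
shift in turned frame [-0.011  0.001  0.072]
```

```bash
python3 -m inch '[[1,[-0.011,0.002,0],[0,0,0]],[1,[-0.011,0.002,0.02],[0,0,0]],[1,[-0.011,0.002,0.04],[0,0,0]],[1,[-0.011,0.002,0.06],[0,0,0]],[1,[-0.011,0.002,0.075],[0,0,0]],[1,[-0.011,0.002,0.075],[0,0,0]]]'
python3 - <<'E'
from h import *
p,P=grab("wrist","w24");s,_=st();rims("w24",s["tcp_pos"][2]-.017);lidintool("w24")
E
```

```text
t: 36.1
tcp_pos: [0.5389, -0.3303, 0.0864]
tool_rot: [0.423, 0.906, 0.0, -0.0]
force: [0.1, -0.7, -4.0]
finger_gap: 0.168
t36.15 tcp [ 0.5391 -0.3304  0.0866] x [-0.642  0.766  0.   ] z [-0.  0. -1.] F [-0.5  0.1 -3.2] T [ 0.01  0.01 -0.01] gap 0.175 q [-0.726  0.719  1.524 -0.     0.898 -1.424]
carrier u -1 edge 79.35 (nom 80) n 53 slope deg 0.01
carrier w 1 edge 86.44 (nom 87) n 48 slope deg 0.06
lid u 1 edge 61.81 (nom 63) n 26 slope deg -0.14
lid u -1 edge 62.26 (nom 63) n 34 slope deg 0.03
lid w 1 edge 69.18 (nom 70) n 29 slope deg -0.02
lid w -1 edge 68.52 (nom 70) n 19 slope deg 0.02
plane tilt deg [-0.08  0.04] z 0.0173
rect in tool ((-0.2560310363769531, 0.270904541015625), (143.46849060058594, 132.26600646972656), 31.73589324951172)
lid world c [ 0.5394 -0.3304  0.0866] yaw 8.23
```

```bash
python3 -m inch '[[1,[0,0,0.01],[0,0,0]],[1,[0,0,0.02],[0,0,0]],[1,[0,0,0.02],[0,0,0]],[1,[0,0,0.02],[0,0,0]]]'
python3 - <<'E'
from h import *
s,_=st()
E
```

```text
t: 36.55
tcp_pos: [0.5393, -0.3306, 0.0859]
tool_rot: [0.423, 0.906, -0.0, 0.0]
force: [-2.4, 1.9, 6.2]
finger_gap: 0.173
t36.55 tcp [ 0.5393 -0.3306  0.0859] x [-0.642  0.766 -0.001] z [ 0.001 -0.001 -1.   ] F [-2.4  1.9  6.2] T [ 0.28  0.34 -0.03] gap 0.173 q [-0.726  0.72   1.525 -0.     0.896 -1.424]
```

```bash
python3 -m inch '[[0.2,[0,0,0],[0,0,0]],[0.2,[0,0,0],[0,0,0]],[0.2,[0,0,0],[0,0,0]],[0.2,[0,0,-0.2],[0,0,0]],[0.2,[0,0,-0.5],[0,0,0]],[0.2,[0,0,-1],[0,0,0]],[0.2,[0,0,-1],[0,0,0]]]' && python3 -m inch '[[0.2,[0,0,-0.3],[0,0,0]],[0.2,[0,0,-0.3],[0,0,0]],[0.2,[0,0,-0.3],[0,0,0]],[0.2,[0,0,-0.3],[0,0,0]]]'
python3 - <<'E'
from h import *
s,_=st();p,P=grab("wrist","w25");fitlid(P,(.5391,-.3306),.022);rims("w25",.069)
cv2.imwrite("pics/w25c.png",cv2.resize(p[60:330,140:500],None,fx=2,fy=2,interpolation=2))
p,P=grab("scene","s25"); cv2.imwrite("pics/s25c.png",cv2.resize(p[110:210,190:310],None,fx=5,fy=5,interpolation=2))
E
```

```text
t: 37.25
tcp_pos: [0.5431, -0.3337, 0.1918]
tool_rot: [0.423, 0.906, -0.002, 0.007]
force: [0.2, -0.7, 0.4]
finger_gap: 0.397
t: 37.65
tcp_pos: [0.5385, -0.33, 0.2134]
tool_rot: [0.423, 0.906, 0.0, -0.001]
force: [-0.2, 0.3, -0.1]
finger_gap: 0.402
t37.65 tcp [ 0.5385 -0.33    0.2134] x [-0.642  0.766  0.002] z [-0.002  0.002 -1.   ] F [-0.2  0.3 -0.1] T [ 0.02  0.01 -0.  ] gap 0.402 q [-0.726  0.557  1.432  0.     1.155 -1.424]
lid top z med 0.0687 minrect ((539.6719970703125, -331.5716857910156), (126.1607894897461, 139.71160888671875), 8.66209602355957)
knob ((539.0498046875, -331.4093322753906), (15.607751846313477, 45.218326568603516), 40.42805099487305) z 0.1144 1083
carrier u -1 edge 79.57 (nom 80) n 53 slope deg 0.02
carrier w 1 edge 86.70 (nom 87) n 48 slope deg 0.02
lid u 1 edge 61.91 (nom 63) n 34 slope deg 0.05
lid u -1 edge 62.26 (nom 63) n 34 slope deg 0.07
lid w 1 edge 69.04 (nom 70) n 29 slope deg -0.01
lid w -1 edge 68.89 (nom 70) n 37 slope deg 0.15
```

View pics/w25c.png

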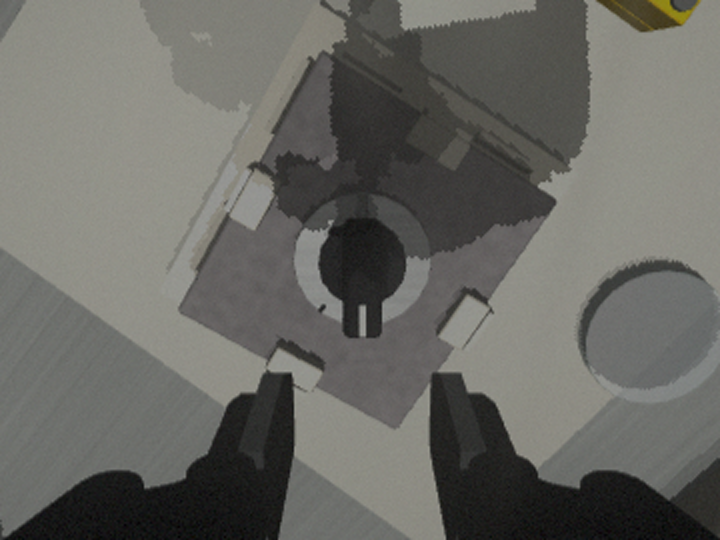

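View pics/s25c.png

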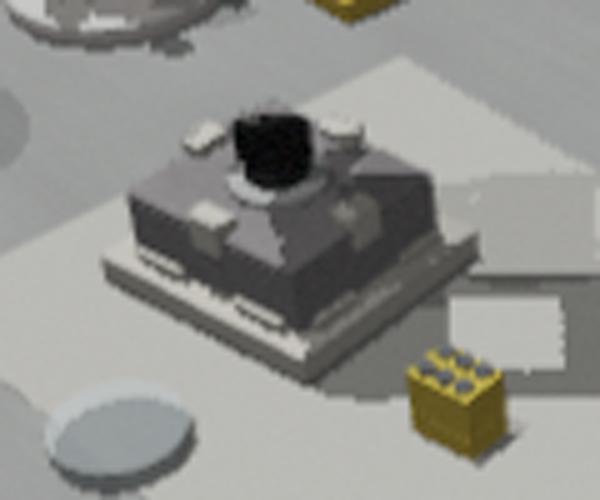

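The lid sits level: its top is at 68.7 mm against a nominal 69, its yaw is 8.66° against 8.63° for the carrier, and it is centred to within 0.5 mm. All four tabs are still up. Next I'll press them with shut fingers, tool y along the edge.

```bash
python3 - <<'E'
from h import *
plan(.5300,-.2691,.115,98.6)
E
```

```text
t37.75 tcp [ 0.5385 -0.3299  0.2132] x [-0.642  0.766  0.003] z [-0.002  0.002 -1.   ] F [-1.1 -0.   0.3] T [ 0.01  0.02 -0.01] gap 0.399 q [-0.726  0.557  1.432 -0.     1.155 -1.424]
shift [0.518 0.326 0.983] yaw now 129.97 turn [-0.0002 -0.0004  0.0871] rows>=4 q6 end -0.70
shift in turned frame [0.614 0.007 0.982]
```

```bash
python3 -m inch '[[1,[0.52,0.325,0],[0,0,0.087]],[1,[0.52,0.325,0],[0,0,0.087]],[1,[0.52,0.325,0.4],[0,0,0.087]],[1,[0.52,0.325,0.8],[0,0,0.087]],[1,[0.52,0.325,0.98],[0,0,0.087]],[1,[0.52,0.325,0.98],[0,0,0.087]],[1,[0.52,0.325,0.98],[0,0,0.087]],[1,[0.52,0.325,0.98],[0,0,0.087]]]'
python3 - <<'E'
from h import *
plan(.5300,-.2691,.0825,98.6)
p,P=grab("wrist","w26")
E
```

```text
t: 38.55
tcp_pos: [0.5315, -0.2704, 0.1179]
tool_rot: [0.652, 0.758, 0.0, 0.001]
force: [-0.3, 0.1, 0.1]
finger_gap: -0.001
t38.55 tcp [ 0.5315 -0.2704  0.1179] x [-0.15   0.989 -0.002] z [ 0.002 -0.001 -1.   ] F [-0.3  0.1  0.1] T [-0.02  0.05 -0.01] gap -0.001 q [-0.658  0.636  1.605  0.     0.898 -0.809]
shift [ 0.016 -0.013  0.354] yaw now 98.65 turn [0.0003 0.0003 0.0001] rows>=1 q6 end -0.62
shift in turned frame [ 0.016 -0.013  0.354]
```

View pics/w26.png

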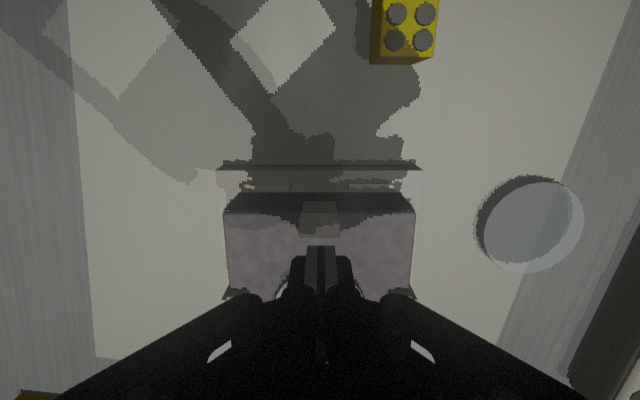

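Shut fingers point just above the +y tab at (320,218). I'll press gradually.

```bash
python3 -m inch '[[1,[0.016,-0.013,0.2],[0,0,0]],[1,[0.016,-0.013,0.35],[0,0,0]],[1,[0.016,-0.013,0.4],[0,0,0]],[1,[0.016,-0.013,0.43],[0,0,0]],[1,[0.016,-0.013,0.43],[0,0,0]]]'
python3 -m inch '[[1,[0,0,0.02],[0,0,0]],[1,[0,0,0.03],[0,0,0]],[1,[0,0,0.04],[0,0,0]],[1,[0,0,0.04],[0,0,0]],[1,[0,0,0.04],[0,0,0]]]'
python3 - <<'E'
from h import *
st()
E
```

```text
t: 39.1
tcp_pos: [0.5296, -0.2687, 0.0748]
tool_rot: [0.652, 0.758, 0.0, 0.001]
force: [0.1, -0.6, -0.7]
finger_gap: -0.0
t: 39.6
tcp_pos: [0.5299, -0.2689, 0.072]
tool_rot: [0.652, 0.758, 0.0, 0.001]
force: [-2.1, 1.7, 9.4]
finger_gap: 0.0
t39.60 tcp [ 0.5299 -0.2689  0.072 ] x [-0.151  0.989 -0.002] z [ 0.002 -0.002 -1.   ] F [-2.1  1.7  9.4] T [ 0.29  0.34 -0.03] gap 0.000 q [-0.657  0.703  1.635 -0.     0.801 -0.809]
```

```bash
python3 -m inch '[[1,[0,0,0.01],[0,0,0]],[1,[0,0,0.02],[0,0,0]],[1,[0,0,0.03],[0,0,0]],[1,[0,0,0.03],[0,0,0]]]'
python3 - <<'E'
from h import *
st()
E
```

```text
t: 40.0
tcp_pos: [0.53, -0.269, 0.0718]
tool_rot: [0.652, 0.759, -0.0, 0.002]
force: [-6.1, 4.2, 26.4]
finger_gap: 0.001
t40.00 tcp [ 0.53   -0.269   0.0718] x [-0.151  0.989 -0.003] z [ 0.003 -0.002 -1.   ] F [-6.1  4.2 26.4] T [ 0.67  1.   -0.01] gap 0.001 q [-0.657  0.703  1.635 -0.     0.799 -0.809]
```

```bash
python3 -m inch '[[1,[0,0,-0.3],[0,0,0]],[1,[0,0,-0.7],[0,0,0]],[1,[0,0,-0.75],[0,0,0]],[1,[0,0,-0.75],[0,0,0]]]' && python3 -m inch '[[1,[-0.4,0,0],[0,0,0]],[1,[-0.8,0,0],[0,0,0]],[1,[-0.8,0,0],[0,0,0]]]' && python3 -m inch '[[1,[-0.46,0,0],[0,0,0]],[1,[-0.46,0,0],[0,0,0]],[1,[-0.46,0,0],[0,0,0]],[1,[-0.46,0,0],[0,0,0]]]'
python3 - <<'E'
from h import *
p,P=grab("wrist","w27")
plan(.5490,-.3937,.0805,98.6)
E
```

```text
t: 40.4
tcp_pos: [0.5304, -0.2692, 0.1438]
tool_rot: [0.652, 0.758, 0.0, 0.003]
force: [-0.1, -0.2, 0.4]
finger_gap: -0.0
t: 40.7
tcp_pos: [0.5419, -0.3528, 0.1406]
tool_rot: [0.653, 0.757, -0.001, 0.002]
force: [-0.2, 0.4, 0.1]
finger_gap: 0.002
t: 41.1
tcp_pos: [0.5472, -0.3912, 0.1403]
tool_rot: [0.652, 0.759, 0.0, -0.002]
force: [-0.1, 0.8, -0.3]
finger_gap: -0.002
t41.15 tcp [ 0.5474 -0.3911  0.1408] x [-0.151  0.989  0.003] z [-0.002  0.002 -1.   ] F [0.5 0.6 0.4] T [ 0.03  0.06 -0.  ] gap 0.001 q [-0.786  0.694  1.379  0.     1.071 -0.938]
shift [-0.03   0.013  0.602] yaw now 98.69 turn [-0.0003 -0.0004  0.0003] rows>=1 q6 end -0.77
shift in turned frame [-0.028  0.012  0.603]
```

View pics/w27.png

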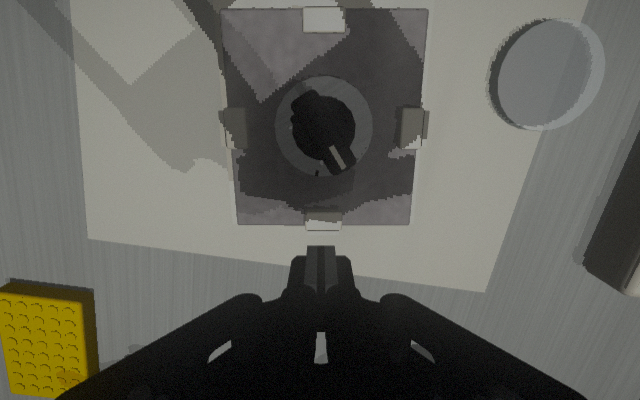

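```bash
python3 -m inch '[[1,[-0.03,0.012,0.2],[0,0,0]],[1,[-0.03,0.012,0.4],[0,0,0]],[1,[-0.03,0.012,0.55],[0,0,0]],[1,[-0.03,0.012,0.58],[0,0,0]],[1,[-0.03,0.012,0.58],[0,0,0]]]'
python3 - <<'E'
from h import *
plan(.5490,-.3937,.0715,98.6)
E
```

```text
t: 41.65
tcp_pos: [0.5495, -0.3949, 0.0832]
tool_rot: [0.652, 0.759, 0.0, -0.001]
force: [0.1, -0.3, -0.0]
finger_gap: -0.001
t41.65 tcp [ 0.5495 -0.3949  0.0832] x [-0.151  0.989  0.001] z [-0.001  0.001 -1.   ] F [ 0.1 -0.3 -0. ] T [ 0.    0.07 -0.05] gap -0.001 q [-0.788  0.771  1.402  0.     0.97  -0.939]
shift [ 0.012 -0.003  0.117] yaw now 98.68 turn [-0.0002 -0.0002  0.0002] rows>=1 q6 end -0.77
shift in turned frame [ 0.012 -0.003  0.117]
```

```bash
python3 -m inch '[[1,[0.012,0,0.03],[0,0,0]],[1,[0.012,0,0.06],[0,0,0]],[1,[0.012,0,0.09],[0,0,0]],[1,[0.012,0,0.12],[0,0,0]],[1,[0.012,0,0.14],[0,0,0]],[1,[0.012,0,0.14],[0,0,0]],[1,[0.012,0,0.14],[0,0,0]]]'
python3 - <<'E'
from h import *
st()
E
```

```text
t: 42.35
tcp_pos: [0.5501, -0.3948, 0.0721]
tool_rot: [0.652, 0.758, 0.0, 0.001]
force: [-1.6, 2.0, 8.2]
finger_gap: 0.005
t42.35 tcp [ 0.5501 -0.3948  0.0721] x [-0.15   0.989 -0.001] z [ 0.001 -0.001 -1.   ] F [-1.6  2.   8.2] T [ 0.36  0.18 -0.03] gap 0.005 q [-0.787  0.785  1.408  0.     0.946 -0.938]
```

```bash
python3 -m inch '[[1,[0,0,0.01],[0,0,0]],[1,[0,0,0.02],[0,0,0]],[1,[0,0,0.03],[0,0,0]],[1,[0,0,0.03],[0,0,0]]]'
python3 -m inch '[[1,[0,0,-0.3],[0,0,0]],[1,[0,0,-0.7],[0,0,0]],[1,[0,0,-0.75],[0,0,0]],[1,[0,0,-0.75],[0,0,0]]]'
python3 - <<'E'
from h import *
plan(.4841,-.3398,.145,8.6)
E
```

```text
t: 42.75
tcp_pos: [0.5502, -0.3949, 0.0719]
tool_rot: [0.652, 0.759, -0.0, 0.001]
force: [-6.0, 4.8, 21.3]
finger_gap: 0.002
t: 43.15
tcp_pos: [0.5505, -0.3955, 0.1441]
tool_rot: [0.652, 0.758, -0.0, 0.002]
force: [-0.2, 0.5, -0.3]
finger_gap: 0.002
t43.15 tcp [ 0.5505 -0.3955  0.1441] x [-0.15   0.989 -0.004] z [ 0.003 -0.003 -1.   ] F [-0.2  0.5 -0.3] T [ 0.04 -0.01  0.01] gap 0.002 q [-0.788  0.694  1.369 -0.     1.074 -0.938]
shift [ 0.65  -0.572 -0.013] yaw now 98.65 turn [8.000e-04 1.000e-04 2.501e-01] rows>=11 q6 end 0.80
shift in turned frame [-0.573 -0.65  -0.009]
```

```bash
python3 -m inch '[[1,[0.65,-0.57,-0.02],[0,0,0.25]],[1,[0.65,-0.57,-0.02],[0,0,0.25]],[1,[0.65,-0.57,-0.02],[0,0,0.25]],[1,[0.65,-0.57,-0.02],[0,0,0.25]],[1,[0.65,-0.57,-0.02],[0,0,0.25]],[1,[0.65,-0.57,-0.02],[0,0,0.25]],[1,[0.65,-0.57,-0.02],[0,0,0.25]],[1,[0.65,-0.57,-0.02],[0,0,0.25]],[1,[0.65,-0.57,-0.02],[0,0,0.25]],[1,[0.65,-0.57,-0.02],[0,0,0.25]],[1,[0.65,-0.57,-0.02],[0,0,0.25]],[1,[0.65,-0.57,-0.02],[0,0,0.25]],[1,[0.65,-0.57,-0.02],[0,0,0.25]],[1,[0.65,-0.57,-0.02],[0,0,0.25]]]'
python3 - <<'E'
from h import *
p,P=grab("wrist","w28");fitlid(P,(.5395,-.3314),.022)
plan(.4841,-.3398,.082,8.6)
E
```

```text
t: 44.55
tcp_pos: [0.4831, -0.3385, 0.1431]
tool_rot: [0.997, 0.076, -0.0, -0.001]
force: [-0.4, 0.4, 0.1]
finger_gap: 0.0
lid top z med 0.0689 minrect ((540.012939453125, -331.835205078125), (125.59307098388672, 146.3466796875), 8.8506498336792)
knob ((539.8973388671875, -331.8081970214844), (16.136075973510742, 46.117034912109375), 39.979820251464844) z 0.1145 2511
t44.60 tcp [ 0.4832 -0.3386  0.1433] x [ 0.989  0.151 -0.001] z [-0.001  0.001 -1.   ] F [ 0.3 -0.9  0.4] T [ 0.03 -0.02 -0.02] gap 0.001 q [-0.801  0.593  1.602 -0.     0.947  0.619]
shift [0.007 0.013 0.613] yaw now 8.70 turn [-0.0001  0.0001  0.0003] rows>=1 q6 end 0.81
shift in turned frame [0.007 0.013 0.613]
```

View pics/w28.png

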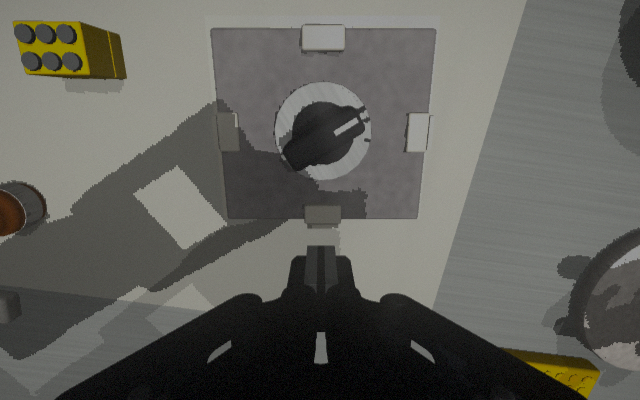

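The lid is still square, and the −x tab at (322,213) is just ahead of the fingertips. I'll press it.

```bash
python3 -m inch '[[1,[0.007,0.008,0.2],[0,0,0]],[1,[0.007,0.008,0.4],[0,0,0]],[1,[0.007,0.008,0.57],[0,0,0]],[1,[0.007,0.008,0.6],[0,0,0]],[1,[0.007,0.008,0.6],[0,0,0]]]'
python3 - <<'E'
from h import *
plan(.4841,-.3398,.0715,8.6)
E
```

```text
t: 45.1
tcp_pos: [0.484, -0.3393, 0.0833]
tool_rot: [0.997, 0.076, -0.0, -0.001]
force: [-0.1, 0.4, 0.6]
finger_gap: -0.0
t45.10 tcp [ 0.484  -0.3393  0.0833] x [ 0.989  0.151 -0.001] z [-0.001  0.001 -1.   ] F [-0.1  0.4  0.6] T [ 0.01 -0.    0.02] gap -0.000 q [-0.8    0.684  1.635 -0.     0.824  0.619]
shift [0.001 0.005 0.118] yaw now 8.66 turn [-0.0002  0.0001  0.0002] rows>=1 q6 end 0.81
shift in turned frame [0.001 0.005 0.118]
```

```bash
python3 -m inch '[[1,[0,0,0.03],[0,0,0]],[1,[0,0,0.06],[0,0,0]],[1,[0,0,0.09],[0,0,0]],[1,[0,0,0.12],[0,0,0]],[1,[0,0,0.15],[0,0,0]],[1,[0,0,0.17],[0,0,0]],[1,[0,0,0.17],[0,0,0]]]'
python3 - <<'E'
from h import *
st()
E
```

```text
t: 45.8
tcp_pos: [0.4849, -0.3402, 0.0718]
tool_rot: [0.997, 0.076, 0.001, 0.001]
force: [-6.1, 3.9, 27.8]
finger_gap: -0.0
t45.80 tcp [ 0.4849 -0.3402  0.0718] x [0.989 0.151 0.002] z [ 0.002 -0.003 -1.   ] F [-6.1  3.9 27.8] T [ 0.76  0.82 -0.04] gap -0.000 q [-0.8    0.702  1.64  -0.     0.796  0.62 ]
```

Three tabs are bottomed at z = 0.0718. Next is +x: lift, cross over the knob, press.

```bash
python3 -m inch '[[1,[0,0,-0.3],[0,0,0]],[1,[0,0,-0.75],[0,0,0]],[1,[0,0,-0.78],[0,0,0]],[1,[0,0,-0.78],[0,0,0]]]' && python3 -m inch '[[1,[0.4,0,0],[0,0,0]],[1,[0.8,0,0],[0,0,0]],[1,[0.8,0,0],[0,0,0]]]' && python3 -m inch '[[1,[0.31,0,0],[0,0,0]],[1,[0.31,0,0],[0,0,0]],[1,[0.31,0,0],[0,0,0]],[1,[0.31,0,0],[0,0,0]]]'
python3 - <<'E'
from h import *
plan(.5949,-.3230,.082,8.6)
E
```

```text
t: 46.2
tcp_pos: [0.485, -0.3403, 0.1466]
tool_rot: [0.997, 0.075, 0.001, 0.002]
force: [-0.2, -1.0, 0.1]
finger_gap: 0.002
t: 46.5
tcp_pos: [0.5671, -0.3266, 0.1433]
tool_rot: [0.997, 0.077, 0.001, 0.0]
force: [-0.1, 0.2, -1.0]
finger_gap: 0.006
t: 46.9
tcp_pos: [0.5923, -0.3224, 0.1435]
tool_rot: [0.997, 0.075, -0.001, -0.001]
force: [-0.6, 0.3, 0.1]
finger_gap: -0.001
t46.90 tcp [ 0.5923 -0.3224  0.1435] x [ 0.989  0.15  -0.003] z [-0.003  0.002 -1.   ] F [-0.6  0.3  0.1] T [-0.01 -0.01 -0.01] gap -0.001 q [-0.664  0.693  1.373 -0.     1.08   0.757]
shift [0.027 0.011 0.615] yaw now 8.63 turn [-0.0003  0.0004  0.0001] rows>=1 q6 end 0.92
shift in turned frame [0.025 0.01  0.615]
```

```bash
python3 -m inch '[[1,[0.02,0,0.2],[0,0,0]],[1,[0.02,0,0.4],[0,0,0]],[1,[0.02,0,0.57],[0,0,0]],[1,[0.02,0,0.6],[0,0,0]],[1,[0.02,0,0.6],[0,0,0]]]'
python3 - <<'E'
from h import *
plan(.5949,-.3230,.0715,8.6)
E
python3 -m inch '[[1,[0,0,0.03],[0,0,0]],[1,[0,0,0.06],[0,0,0]],[1,[0,0,0.09],[0,0,0]],[1,[0,0,0.12],[0,0,0]],[1,[0,0,0.15],[0,0,0]],[1,[0,0,0.17],[0,0,0]],[1,[0,0,0.17],[0,0,0]]]'
```

```text
t: 47.4
tcp_pos: [0.5947, -0.3225, 0.0842]
tool_rot: [0.997, 0.075, -0.001, -0.001]
force: [-0.9, -0.4, 0.1]
finger_gap: -0.005
t47.40 tcp [ 0.5947 -0.3225  0.0842] x [ 0.989  0.15  -0.002] z [-0.002  0.001 -1.   ] F [-0.9 -0.4  0.1] T [-0.   -0.03  0.02] gap -0.005 q [-0.662  0.77   1.401 -0.     0.973  0.759]
shift [0.001 0.005 0.127] yaw now 8.60 turn [-0.0002  0.0003  0.    ] rows>=1 q6 end 0.92
shift in turned frame [0.001 0.005 0.127]
t: 48.1
tcp_pos: [0.5965, -0.323, 0.0719]
tool_rot: [0.997, 0.076, 0.001, 0.001]
force: [-4.0, 3.4, 16.7]
finger_gap: -0.004
```

Pressed to 0.0719 with 17 N. Now I'll lift well clear and check all four tab heights.

```bash
python3 -m inch '[[1,[0,0,0.02],[0,0,0]],[1,[0,0,0.02],[0,0,0]]]' && python3 -m inch '[[1,[0,0,-0.3],[0,0,0]],[1,[0,0,-0.75],[0,0,0]],[1,[0,0,-0.95],[0,0,0]],[1,[0,0,-0.95],[0,0,0]]]' && python3 -m inch '[[0.2,[-0.9,0,-0.4],[0,0,0]],[0.2,[-0.9,0,-0.4],[0,0,0]],[0.2,[-0.9,0,-0.4],[0,0,0]],[0.2,[-0.9,0,-0.4],[0,0,0]],[0.2,[-0.9,0,-0.4],[0,0,0]]]'
cat >> h.py <<'E'
def tabs(P,L=(.5395,-.3314),yaw=8.65):
    a=np.radians(yaw);D=P[...,:2]-np.array(L);u=D@[np.cos(a),np.sin(a)];w=D@[-np.sin(a),np.cos(a)]
    for n,x,y in(("xp",.056,0),("xm",-.056,0),("yp",0,.063),("ym",0,-.063)):
        m=(abs(u-x)<.005)&(abs(w-y)<.005);print(n,m.sum(),"z med %.4f"%np.median(P[...,2][m]),end="; ")
    for x,y in((.05,.05),(-.05,.05),(.05,-.05),(-.05,-.05)):
        m=(abs(u-x)<.005)&(abs(w-y)<.005);print("top %.4f"%np.median(P[...,2][m]),end=" ")
    print()
E
python3 - <<'E'
from h import *
st();p,P=grab("wrist","w29");tabs(P);fitlid(P,(.5395,-.3314),.022);rims("w29",.069)
cv2.imwrite("pics/w29c.png",cv2.resize(p[30:300,160:480],None,fx=2.4,fy=2.2,interpolation=2))
E
```

```text
t: 48.3
tcp_pos: [0.5965, -0.3231, 0.0718]
tool_rot: [0.997, 0.076, 0.001, 0.001]
force: [-6.6, 3.4, 25.2]
finger_gap: 0.003
t: 48.7
tcp_pos: [0.5983, -0.3241, 0.1655]
tool_rot: [0.997, 0.076, 0.004, 0.003]
force: [0.6, 0.4, 0.3]
finger_gap: 0.003
t: 49.2
tcp_pos: [0.5073, -0.3358, 0.1998]
tool_rot: [0.997, 0.075, -0.0, -0.001]
force: [0.3, -0.3, -0.3]
finger_gap: 0.398
t49.20 tcp [ 0.5073 -0.3358  0.1998] x [ 0.989  0.15  -0.   ] z [-0.     0.001 -1.   ] F [ 0.3 -0.3 -0.3] T [-0.03 -0.    0.04] gap 0.398 q [-0.768  0.542  1.507  0.     1.094  0.651]
xp 163 z med 0.0718; xm 115 z med 0.0718; yp 127 z med 0.0719; ym 130 z med 0.0717; top 0.0688 top 0.0689 top 0.0688 top 0.0689 
lid top z med 0.0689 minrect ((539.7259521484375, -331.93182373046875), (132.34291076660156, 146.18817138671875), 9.348042488098145)
knob ((540.002197265625, -331.8741455078125), (16.416353225708008, 45.741878509521484), 40.30937576293945) z 0.1146 1378
carrier u 1 edge 79.91 (nom 80) n 53 slope deg -0.07
carrier w 1 edge 86.58 (nom 87) n 40 slope deg 0.06
carrier w -1 edge 86.56 (nom 87) n 40 slope deg -0.04
lid u 1 edge 63.06 (nom 63) n 42 slope deg -0.07
lid u -1 edge 61.52 (nom 63) n 42 slope deg 0.09
lid w 1 edge 68.68 (nom 70) n 37 slope deg 0.10
lid w -1 edge 69.66 (nom 70) n 37 slope deg 0.01
```

View pics/w29c.png

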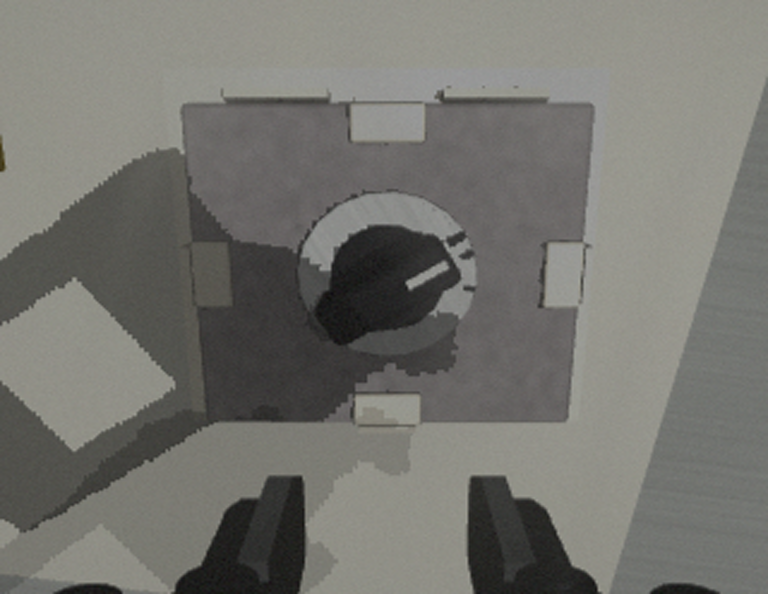

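All four tabs measure 71.7–71.9 mm, so each stands 3 mm above the lid, which is flat at 68.8 mm at all four corners. Next I'll grip the knob again, with bar yaw about 130.3°.

```bash
python3 - <<'E'
from h import *
plan(.5393,-.3306,.2,130.2)
E
python3 -m inch '[[0.2,[0.324,0,0],[0,0,-0.338]],[0.2,[0.324,0,0],[0,0,-0.338]],[0.2,[0.324,0,0],[0,0,-0.338]],[0.2,[0.324,0,0],[0,0,-0.338]],[0.2,[0.324,0,0],[0,0,-0.338]],[0.2,[0.324,0,0],[0,0,-0.338]],[0.2,[0.324,0,0],[0,0,-0.338]],[0.2,[0.324,0,0],[0,0,-0.338]],[0.2,[0.324,0,0],[0,0,-0.338]],[0.2,[0.324,0,0],[0,0,-0.338]],[0.2,[0.324,0,0],[0,0,-0.338]],[0.2,[0.324,0,0],[0,0,-0.338]],[0.2,[0.324,0,0],[0,0,-0.338]],[0.2,[0.324,0,0],[0,0,-0.338]],[0.2,[0.324,0,0],[0,0,-0.338]],[0.2,[0.324,0,0],[0,0,-0.338]],[0.2,[0.324,0,0],[0,0,-0.338]]]'
python3 - <<'E'
from h import *
p,P=grab("wrist","w30");fitlid(P,(.5395,-.3314),.022)
plan(.5393,-.3306,.14,130.2)
E
```

```text
t49.25 tcp [ 0.5076 -0.3357  0.1997] x [ 0.989  0.151 -0.   ] z [-0.001  0.001 -1.   ] F [0.3 0.4 0.5] T [-0.03 -0.06 -0.02] gap 0.398 q [-0.768  0.542  1.507  0.     1.094  0.651]
shift [ 0.321 -0.002 -0.003] yaw now 8.69 turn [-2.000e-04 -1.000e-04 -3.375e-01] rows>=15 q6 end -1.29
shift in turned frame [-0.166  0.275 -0.003]
t: 50.95
tcp_pos: [0.5393, -0.3309, 0.2003]
tool_rot: [0.421, 0.907, 0.0, -0.0]
force: [-0.3, 0.3, -0.2]
finger_gap: 0.402
lid top z med 0.0688 minrect ((539.62158203125, -331.7733154296875), (131.88458251953125, 146.1468505859375), 8.295138359069824)
knob ((539.554443359375, -331.2671813964844), (15.546008110046387, 45.63239288330078), 39.93796920776367) z 0.1144 1187
t51.00 tcp [ 0.5392 -0.331   0.2004] x [-0.646  0.763  0.   ] z [-0.  0. -1.] F [-0.3 -0.5 -0.9] T [-0.02 -0.   -0.01] gap 0.399 q [-0.727  0.572  1.443  0.     1.127 -1.43 ]
shift [0.002 0.003 0.604] yaw now 130.26 turn [-0.     -0.0001  0.0002] rows>=1 q6 end -1.25
shift in turned frame [0.002 0.003 0.604]
```

```bash
python3 -m inch '[[0.2,[0,0,0.3],[0,0,0.0007]],[0.2,[0,0,0.6],[0,0,0.0007]],[0.2,[0,0,0.7],[0,0,0.0007]],[0.2,[0,0,0.7],[0,0,0.0007]],[0.2,[0,0,0.7],[0,0,0.0007]]]'
python3 - <<'E'
from h import *
plan(.5393,-.3307,.088,130.0)
E
```

```text
t: 51.5
tcp_pos: [0.5396, -0.3317, 0.1316]
tool_rot: [0.422, 0.907, -0.0, 0.001]
force: [0.5, -0.3, -0.3]
finger_gap: 0.396
t51.50 tcp [ 0.5396 -0.3317  0.1316] x [-0.644  0.765 -0.001] z [ 0.001 -0.001 -1.   ] F [ 0.5 -0.3 -0.3] T [ 0.07  0.02 -0.02] gap 0.396 q [-0.727  0.658  1.498 -0.     0.985 -1.427]
shift [0.01  0.004 0.436] yaw now 130.06 turn [0.     0.0002 0.0002] rows>=1 q6 end -1.25
shift in turned frame [0.01  0.004 0.436]
```

```bash
python3 -m inch '[[0.2,[0.012,0.006,0.2],[0,0,0]],[0.2,[0.012,0.006,0.4],[0,0,0]],[0.2,[0.012,0.006,0.44],[0,0,0]],[0.2,[0.012,0.006,0.44],[0,0,0]],[0.2,[0.012,0.006,0.44],[0,0,0]]]'
python3 - <<'E'
from h import *
plan(.5393,-.3307,.0875,130.0)
E
```

```text
t: 52.0
tcp_pos: [0.5396, -0.3307, 0.0884]
tool_rot: [0.422, 0.907, -0.0, 0.001]
force: [0.1, 0.4, 0.7]
finger_gap: 0.401
t52.00 tcp [ 0.5396 -0.3307  0.0884] x [-0.644  0.765 -0.003] z [ 0.002 -0.002 -1.   ] F [0.1 0.4 0.7] T [-0.04 -0.01 -0.  ] gap 0.401 q [-0.726  0.716  1.525 -0.     0.898 -1.426]
shift [ 0.002 -0.002  0.008] yaw now 130.07 turn [0.0001 0.0005 0.0002] rows>=1 q6 end -1.25
shift in turned frame [ 0.002 -0.002  0.009]
```

```bash
python3 -m inch '[[0.2,[0,0,0.01],[0,0,0]],[1,[0,0,0.01],[0,0,0]],[1,[0,0,0.01],[0,0,0]],[1,[0,0,0.01],[0,0,0]],[1,[0,0,0.01],[0,0,0]],[1,[0,0,0.01],[0,0,0]],[1,[0,0,0.01],[0,0,0]]]' 100
python3 - <<'E'
from h import *
plan(.5393,-.3307,.0875,130.0)
E
```

```text
t: 52.7
tcp_pos: [0.539, -0.3302, 0.0868]
tool_rot: [0.422, 0.907, -0.0, 0.001]
force: [-1.6, 0.4, 6.1]
finger_gap: 0.169
t52.70 tcp [ 0.539  -0.3302  0.0868] x [-0.644  0.765 -0.001] z [ 0.001 -0.001 -1.   ] F [-1.6  0.4  6.1] T [ 0.15  0.16 -0.06] gap 0.169 q [-0.726  0.718  1.526 -0.     0.896 -1.426]
shift [-0.005 -0.001 -0.007] yaw now 130.07 turn [0.     0.0002 0.0002] rows>=1 q6 end -1.25
shift in turned frame [-0.005 -0.001 -0.007]
```

```bash
python3 -m inch '[[1,[0,0,0.01],[0,0,0.014]],[1,[0,0,0.01],[0,0,0.028]],[1,[0,0,0.01],[0,0,0.042]],[1,[0,0,0.01],[0,0,0.056]]]'; python3 -c 'from h import *;plan(.539,-.3302,.0868,0)'; python3 -m inch '[[1,[0,0,0],[0,0,0.014]],[1,[0,0,0],[0,0,0.028]],[1,[0,0,0],[0,0,0.04]],[1,[0,0,0],[0,0,0.04]]]'; python3 -c 'from h import *;plan(.539,-.3302,.0868,0)'
```

```text
t: 53.1
tcp_pos: [0.5394, -0.33, 0.0867]
tool_rot: [0.576, 0.818, 0.0, 0.001]
force: [-1.2, 1.6, 10.2]
finger_gap: 0.168
t53.10 tcp [ 0.5394 -0.33    0.0867] x [-0.338  0.941 -0.002] z [ 0.002 -0.001 -1.   ] F [-1.2  1.6 10.2] T [0.36 0.2  0.01] gap 0.168 q [-0.726  0.718  1.526  0.     0.895 -1.07 ]
shift [-0.    -0.004 -0.001] yaw now 109.73 turn [ 0.0004 -0.      0.3048] rows>=13 q6 end 1.02
shift in turned frame [-0.004  0.002 -0.001]
t: 53.5
tcp_pos: [0.5397, -0.33, 0.0868]
tool_rot: [0.673, 0.74, 0.0, 0.001]
force: [0.6, 1.6, 10.3]
finger_gap: 0.174
t53.50 tcp [ 0.5397 -0.33    0.0868] x [-0.095  0.996 -0.001] z [ 0.002 -0.001 -1.   ] F [ 0.6  1.6 10.3] T [ 0.34  0.08 -0.1 ] gap 0.174 q [-7.260e-01  7.180e-01  1.526e+00  1.000e-03  8.950e-01 -8.210e-01]
shift [-0.001 -0.007 -0.   ] yaw now 95.44 turn [ 4.000e-04 -1.000e-04  2.651e-01] rows>=12 q6 end 1.02
shift in turned frame [-0.007  0.002 -0.   ]
```

```bash
cat >> h.py <<'E'
def kn():
    s=sense();Rm=R.from_quat(s["tool_rot"]).as_matrix()
    print("t%.2f yaw %.2f turned %.3f rad Tz %.3f tau6 %.4f F"%(s["t"],np.degrees(np.arctan2(Rm[1,0],Rm[0,0])),np.radians(130.07-np.degrees(np.arctan2(Rm[1,0],Rm[0,0]))),s["ft_torque"][2],s["tau"][5]),s["force"].round(1),"gap %.3f"%s["finger_gap"])
E
python3 -c 'from h import *;kn()'
python3 -m inch '[[1,[0,0,0],[0,0,0.008]],[1,[0,0,0],[0,0,0.016]]]' >/dev/null; python3 -c 'from h import *;kn()'
python3 -m inch '[[1,[0,0,0],[0,0,0.008]],[1,[0,0,0],[0,0,0.016]]]' >/dev/null; python3 -c 'from h import *;kn()'
```

```text
t53.50 yaw 95.44 turned 0.604 rad Tz -0.099 tau6 0.1649 F [ 0.6  1.6 10.3] gap 0.174
t53.70 yaw 89.65 turned 0.705 rad Tz 0.074 tau6 -0.2819 F [1.  1.7 9.1] gap 0.169
t53.90 yaw 83.89 turned 0.806 rad Tz 0.101 tau6 -0.2762 F [-0.   2.1  9.6] gap 0.173
```

```bash
python3 -m inch '[[1,[0,0,0],[0,0,0.008]]]' >/dev/null; python3 -c 'from h import *;kn()'
python3 -m inch '[[1,[0,0,0],[0,0,0.008]]]' >/dev/null; python3 -c 'from h import *;kn()'
python3 -m inch '[[1,[0,0,0],[0,0,0.008]]]' >/dev/null; python3 -c 'from h import *;kn()'
python3 -m inch '[[1,[0,0,0],[0,0,0.008]]]' >/dev/null; python3 -c 'from h import *;kn()'
```

```text
t54.00 yaw 81.01 turned 0.856 rad Tz 0.040 tau6 -0.2762 F [ 0.4  1.4 10.6] gap 0.166
t54.10 yaw 78.13 turned 0.907 rad Tz 0.060 tau6 -0.2762 F [ 1.1  1.5 10.3] gap 0.168
t54.20 yaw 75.25 turned 0.957 rad Tz 0.049 tau6 -0.2762 F [-0.   2.   9.5] gap 0.172
t54.30 yaw 72.36 turned 1.007 rad Tz 0.093 tau6 -0.2762 F [0.8 1.8 9.6] gap 0.169
```

```bash
for i in 1; do :; done; python3 -m inch '[[1,[0,0,0],[0,0,0.008]]]' >/dev/null; python3 -c 'from h import *;kn()'
python3 -m inch '[[1,[0,0,0],[0,0,0.008]]]' >/dev/null; python3 -c 'from h import *;kn()'
python3 -m inch '[[1,[0,0,0],[0,0,0.008]]]' >/dev/null; python3 -c 'from h import *;kn()'
python3 -m inch '[[1,[0,0,0],[0,0,0.008]]]' >/dev/null; python3 -c 'from h import *;kn()'
```

```text
t54.40 yaw 69.48 turned 1.057 rad Tz 0.057 tau6 -0.2762 F [0.5 2.3 8.8] gap 0.167
t54.50 yaw 66.60 turned 1.108 rad Tz 0.053 tau6 -0.2762 F [0.8 1.9 8.9] gap 0.170
t54.60 yaw 63.72 turned 1.158 rad Tz 0.106 tau6 -0.2762 F [ 0.3  1.9 10.6] gap 0.166
t54.70 yaw 60.84 turned 1.208 rad Tz 0.035 tau6 -0.2762 F [1.5 2.1 9. ] gap 0.171
```

```bash
python3 -m inch '[[1,[0,0,0],[0,0,0.008]]]' >/dev/null; python3 -c 'from h import *;kn()'
python3 -m inch '[[1,[0,0,0],[0,0,0.008]]]' >/dev/null; python3 -c 'from h import *;kn()'
python3 -m inch '[[1,[0,0,0],[0,0,0.008]]]' >/dev/null; python3 -c 'from h import *;kn()'
python3 -m inch '[[1,[0,0,0],[0,0,0.008]]]' >/dev/null; python3 -c 'from h import *;kn()'
```

```text
t54.80 yaw 57.96 turned 1.258 rad Tz 0.100 tau6 -0.2762 F [1.7 3.2 8.1] gap 0.173
t54.90 yaw 55.08 turned 1.309 rad Tz 0.097 tau6 -0.2762 F [0.2 1.2 8.4] gap 0.168
t55.00 yaw 52.20 turned 1.359 rad Tz 0.052 tau6 -0.2763 F [1.5 2.4 8.6] gap 0.170
t55.10 yaw 49.34 turned 1.409 rad Tz 0.169 tau6 -0.1532 F [1.8 3.  7.8] gap 0.168
```

```bash
python3 -m inch '[[1,[0,0,0],[0,0,0.008]]]' >/dev/null; python3 -c 'from h import *;kn()'
python3 -m inch '[[1,[0,0,0],[0,0,0.008]]]' >/dev/null; python3 -c 'from h import *;kn()'
```

```text
t55.20 yaw 46.47 turned 1.459 rad Tz 0.113 tau6 -0.1603 F [0.3 2.4 8.8] gap 0.166
t55.30 yaw 43.61 turned 1.509 rad Tz 0.189 tau6 -0.1009 F [2.1 2.4 8.6] gap 0.168
```

```bash
python3 -m inch '[[1,[0,0,0],[0,0,0.006]]]' >/dev/null; python3 -c 'from h import *;kn()'
python3 -m inch '[[1,[0,0,0],[0,0,0.006]]]' >/dev/null; python3 -c 'from h import *;kn()'
```

```text
t55.40 yaw 41.46 turned 1.547 rad Tz 0.272 tau6 0.0412 F [0.3 1.4 8.6] gap 0.165
t55.50 yaw 39.32 turned 1.584 rad Tz 0.129 tau6 -0.0219 F [1.3 1.4 7.9] gap 0.169
```

```bash
python3 -m inch '[[1,[0,0,0],[0,0,0.006]]]' >/dev/null; python3 -c 'from h import *;kn()'
```

```text
t55.60 yaw 37.15 turned 1.622 rad Tz 0.133 tau6 -0.0916 F [1.3 1.3 8.3] gap 0.169
```

```bash
python3 -m inch '[[1,[0,0,0],[0,0,0.006]]]' >/dev/null; python3 -c 'from h import *;kn()'
```

```text
t55.70 yaw 34.98 turned 1.660 rad Tz 0.133 tau6 -0.1030 F [0.9 0.1 7.9] gap 0.167
```

```bash
python3 -m inch '[[1,[0,0,0],[0,0,0.006]]]' >/dev/null; python3 -c 'from h import *;kn()'
```

```text
t55.80 yaw 32.80 turned 1.698 rad Tz 0.133 tau6 -0.1264 F [1.2 1.  8.5] gap 0.166
```

```bash
python3 - <<'E'
from h import *
p,P=grab("wrist","w31");cv2.imwrite("pics/w31c.png",cv2.resize(p[150:380,200:440],None,fx=2.6,fy=2.6,interpolation=2));kn()
E
```

```text
t55.85 yaw 32.73 turned 1.699 rad Tz -0.003 tau6 0.1118 F [1.6 0.1 7.9] gap 0.170
```

View pics/w31c.png

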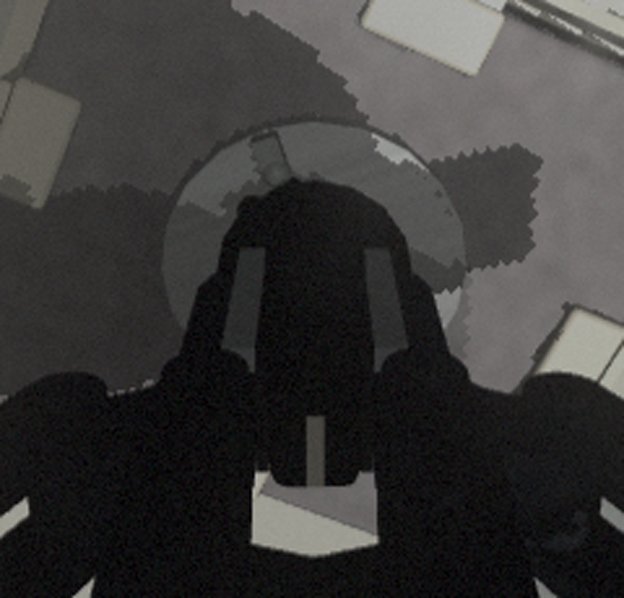

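```bash
python3 - <<'E'
from h import *
P=cloud("wrist",np.load("pics/w31.npy"));s=sense();Rm=R.from_quat(s["tool_rot"]).as_matrix()
L=(P-s["tcp_pos"])@Rm
for px in((303,209),(301,203),(306,218)):
    l=L[px[1],px[0]];print(px,l.round(4),P[px[1],px[0]].round(4),"ang",np.degrees(np.arctan2(l[1],l[0])).round(1))
p=cv2.imread("pics/w20.png");cv2.imwrite("pics/w20c.png",cv2.resize(p[180:260,260:380],None,fx=5,fy=5,interpolation=2))
p=cv2.imread("pics/w31.png");cv2.imwrite("pics/w31d.png",cv2.resize(p[180:260,260:380],None,fx=5,fy=5,interpolation=2)*2)
E
```

```text
(303, 209) [ 0.0251 -0.008   0.0079] [ 0.5574 -0.3102  0.0789] ang -17.8
(301, 203) [ 0.0284 -0.009   0.0075] [ 0.5597 -0.3077  0.0793] ang -17.5
(306, 218) [ 0.0208 -0.0065  0.0064] [ 0.5547 -0.3138  0.0804] ang -17.4
```

View pics/w20c.png

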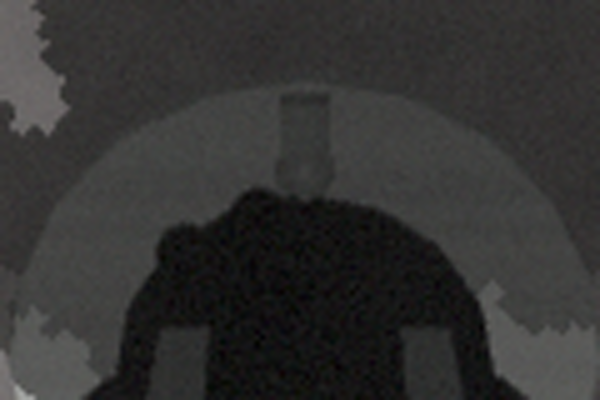

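View pics/w31d.png

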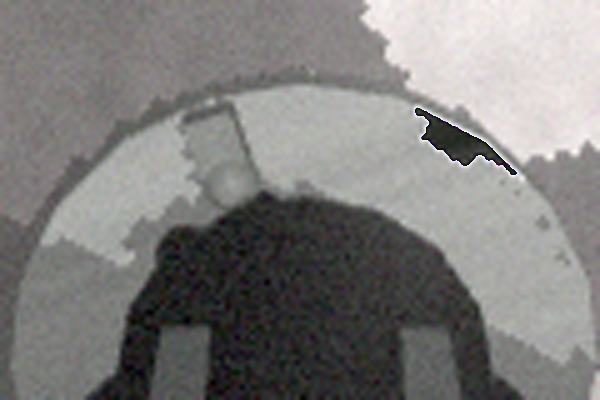

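```bash
python3 - <<'E'
from h import *
K,o,M=cam("wrist");s=sense();Rm=R.from_quat(s["tool_rot"]).as_matrix()
# camera pose in tool frame (constant); use for the stored w20
for nm,pts in(("w20",[(321,204),(320.7,214)]),("w31",[(302.5,205),(305.5,216)])):
    for u,v in pts:
        ray=Rm.T@M@np.array([(u-K[0,2])/K[0,0],(v-K[1,2])/K[1,1],1]);oc=Rm.T@(o-s["tcp_pos"])
        t=(0.0075-oc[2])/ray[2];l=oc+t*ray;print(nm,(u,v),l.round(4),np.degrees(np.arctan2(l[1],l[0])).round(1))
E
```

```text
w20 (321, 204) [0.0279 0.001  0.0075] 2.1
w20 (320.7, 214) [0.0226 0.0009 0.0075] 2.2
w31 (302.5, 205) [ 0.0273 -0.0082  0.0075] -16.7
w31 (305.5, 216) [ 0.0215 -0.0068  0.0075] -17.6
```

Comparing the collar's pawl with the slip-0 view, it has moved 19–20° relative to the knob. That is a slip of about 0.33 rad, past the first click (0.25) and well short of the second (0.70). The torque peaked and then dropped, which agrees. I'll release and check.

```bash
python3 -m inch '[[0.2,[0,0,0],[0,0,0]],[0.2,[0,0,0],[0,0,0]],[0.2,[0,0,0],[0,0,0]],[0.2,[0,0,-0.2],[0,0,0]],[0.2,[0,0,-0.5],[0,0,0]],[0.2,[0,0,-0.9],[0,0,0]],[0.2,[0,0,-0.9],[0,0,0]]]' && python3 -m inch '[[0.2,[-0.3,0,-0.3],[0,0,0]],[0.2,[-0.3,0,-0.3],[0,0,0]],[0.2,[-0.3,0,-0.3],[0,0,0]],[0.2,[-0.3,0,-0.3],[0,0,0]],[0.2,[-0.3,0,-0.3],[0,0,0]]]'
python3 - <<'E'
from h import *
st();p,P=grab("wrist","w32");tabs(P);fitlid(P,(.5395,-.3314),.022);rims("w32",.069)
cv2.imwrite("pics/w32c.png",cv2.resize(p[20:290,160:480],None,fx=2.4,fy=2.2,interpolation=2))
K=cam("wrist")
E
```

```text
t: 56.55
tcp_pos: [0.5415, -0.3324, 0.1801]
tool_rot: [0.959, 0.283, 0.003, 0.005]
force: [1.0, -1.0, 1.3]
finger_gap: 0.403
t: 57.05
tcp_pos: [0.5133, -0.3452, 0.2033]
tool_rot: [0.959, 0.283, -0.001, -0.001]
force: [0.0, 0.4, -0.9]
finger_gap: 0.399
t57.05 tcp [ 0.5133 -0.3452  0.2033] x [ 0.84   0.543 -0.   ] z [-0.002  0.002 -1.   ] F [ 0.   0.4 -0.9] T [ 0.07 -0.02 -0.  ] gap 0.399 q [-0.773  0.551  1.476  0.     1.117  0.224]
xp 154 z med 0.0719; xm 110 z med 0.0718; yp 142 z med 0.0718; ym 121 z med 0.0717; top 0.0689 top 0.0689 top 0.0688 top 0.0688 
lid top z med 0.0689 minrect ((539.66552734375, -331.6501770019531), (132.07559204101562, 146.4095458984375), 9.227691650390625)
knob ((540.1887817382812, -331.74005126953125), (45.41960144042969, 15.601922035217285), 32.60727310180664) z 0.1146 1272
carrier u 1 edge 80.04 (nom 80) n 53 slope deg -0.08
carrier w 1 edge 86.47 (nom 87) n 48 slope deg 0.05
carrier w -1 edge 86.92 (nom 87) n 7 slope deg -0.35
lid u 1 edge 62.91 (nom 63) n 42 slope deg 0.02
lid u -1 edge 61.46 (nom 63) n 42 slope deg 0.09
lid w 1 edge 68.62 (nom 70) n 37 slope deg 0.03
lid w -1 edge 69.65 (nom 70) n 37 slope deg 0.03
```

View pics/w32c.png

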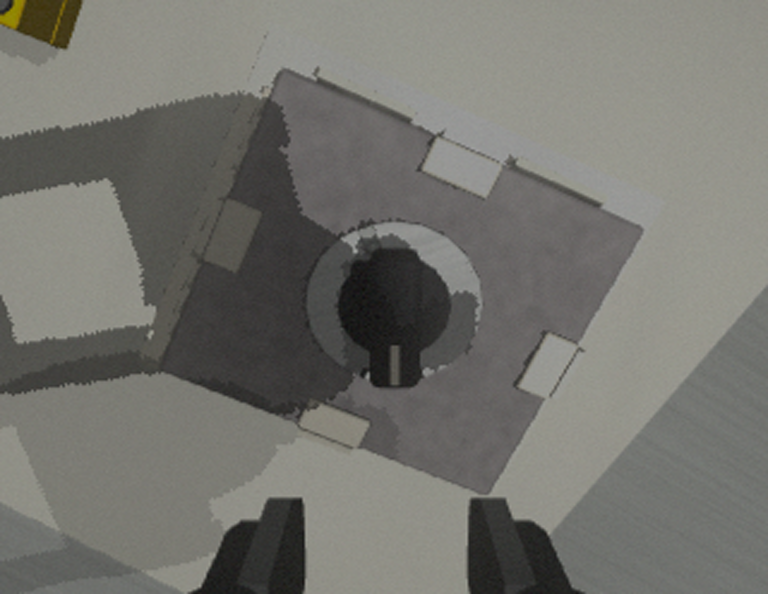

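The pointer's end of the collar is hidden by the bar, so I'll move back and up to see it from the pointer's side.

```bash
python3 -m inch '[[0.2,[-1,0,-0.7],[0,0,0]],[0.2,[-1,0,-0.7],[0,0,0]],[0.2,[-1,0,-0.7],[0,0,0]],[0.2,[-1,0,-0.7],[0,0,0]],[0.2,[-1,0,-0.7],[0,0,0]]]'
python3 - <<'E'
from h import *
st();p,P=grab("wrist","w33")
c=proj("wrist",[.5395,-.3314,.08]);print(c)
u,v=c[0][:2].astype(int);cr=p[max(0,v-50):v+50,u-60:u+60];cv2.imwrite("pics/w33c.png",cv2.resize(cr,None,fx=6,fy=6,interpolation=2))
E
```

```text
t: 57.6
tcp_pos: [0.4296, -0.4, 0.2742]
tool_rot: [0.959, 0.283, 0.0, -0.001]
force: [-0.6, 0.6, -0.4]
finger_gap: 0.4
t57.60 tcp [ 0.4296 -0.4     0.2742] x [0.84  0.542 0.001] z [ 0.     0.001 -1.   ] F [-0.6  0.6 -0.4] T [-0.05 -0.02 -0.03] gap 0.400 q [-9.400e-01  4.300e-01  1.480e+00  1.000e-03  1.233e+00  5.700e-02]
[[323.06316105  43.50682212   1.        ]]
```

View pics/w33c.png

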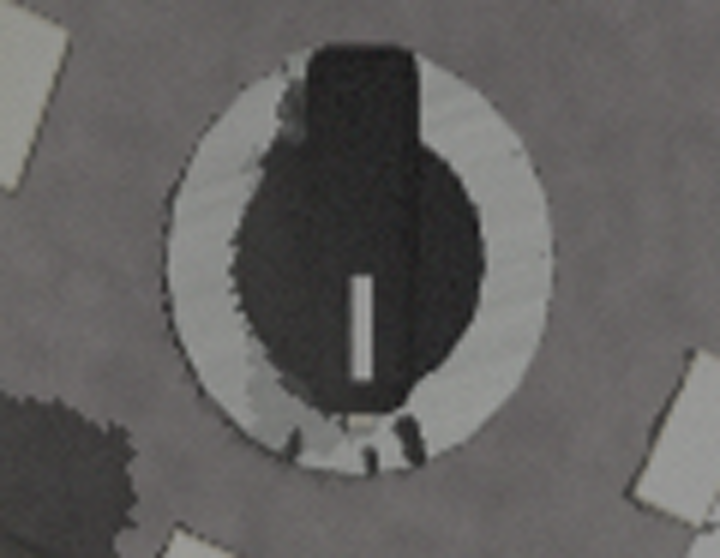

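The pointer, at (360,423) in the crop, lies just past the first short line (370,460). It is well before the second line (293,445) and clear of the long zero line (410,440). Now a last scene check.

```bash
python3 -m inch '[[0.2,[0,0,0],[0,0,0]],[0.2,[0,0,0],[0,0,0]],[0.2,[0,0,0],[0,0,0]]]'; python3 - <<'E'
from h import *
st();p,P=grab("scene","s34");tabs(P);blocks(p,P)
E
```

```text
t: 57.95
tcp_pos: [0.43, -0.3997, 0.274]
tool_rot: [0.959, 0.284, -0.0, -0.001]
force: [0.7, 0.1, 0.7]
finger_gap: 0.399
t57.95 tcp [ 0.43   -0.3997  0.274 ] x [0.839 0.544 0.   ] z [-0.001  0.001 -1.   ] F [0.7 0.1 0.7] T [ 0.05 -0.01 -0.06] gap 0.399 q [-0.939  0.43   1.479  0.     1.233  0.056]
xp 14 z med 0.0698; xm 5 z med 0.0711; yp 4 z med 0.0705; ym 5 z med 0.0694; top 0.0668 top 0.0680 top 0.0676 top nan 
px [281 184] pos 0.5657 -0.1340 size 43.4 33.1 yaw -80.1 z 0.0480 bgr [ 82 123 130] 
px [337 242] pos 0.6104 0.1321 size 46.2 34.7 yaw -22.1 z 0.0479 bgr [ 85 130 137] YELLOW
px [339 301] pos 0.7316 0.2582 size 86.3 55.2 yaw 79.8 z 0.0453 bgr [100 133 160]
  return _methods._mean(a, axis=axis, dtype=dtype,
  ret = ret.dtype.type(ret / rcount)
```

View pics/s34.png

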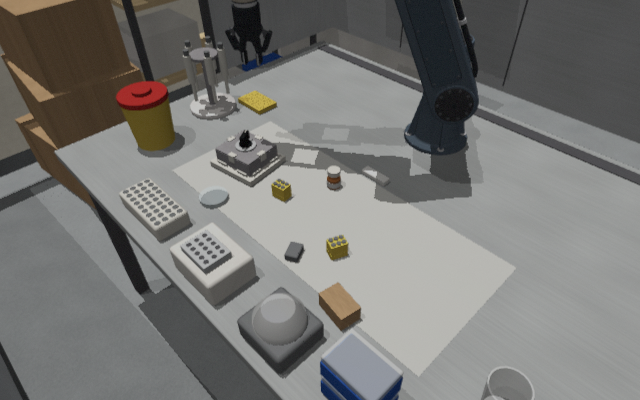

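The lid is home on the carrier at (248,152). The jar, timer, dish, cardboard box and both yellow blocks are where they were, and the gripper is clear. I'll hand in.

```bash
python3 -c 'from station import sign_off; print(sign_off())'
```

```text
the job is handed in; nothing more can be done
None
```

I packed the carrier and handed the job in at about 58 s of the 210 s allowed; `sign_off` gives no verdict.

- **Blocks:** All four white blocks stand upright, one in each bay. I left the two yellow ones alone.
- **Lid:** It sits flat inside the fence, with its top at 68.8–68.9 mm at all four corners against a nominal 69. Its yaw matched the carrier's to within 0.1° when I set it down, and its edges were still square to the carrier at the end.
- **Tabs:** I pressed each one until it bottomed at 21–28 N. Afterwards each stood 3 mm above the lid (71.7–71.9 mm), which is the fully-down height.
- **Knob:** I turned it clockwise about 1.70 rad. The collar went tight at about 1.37 rad, the torque peaked near 0.27 N m and then dropped. After I let go, the white pointer lay just past the first short line and well before the second.

**Checks that disagreed:**
- **Slip:** The torque drop came a little early, around 0.2 rad of slip against the stated 0.25. The camera put the final slip at 0.30–0.34 rad, and I went by that together with the pointer position.
- **Scene camera:** In the last view it read the lid and tabs about 1–2 mm lower than the wrist camera, with only a few pixels each. I relied on the wrist camera.

The jar, timer, dish and cardboard box looked unmoved in the last picture.

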